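# Cap the solvent waste tank of the slide stainer

### The arm

A 6-joint arm with a two-finger parallel gripper is mounted at the origin on the work surface. World frame = base frame: x ahead of the robot, y to its left, z up, the work surface at z = 0. Lengths are in m, angles in rad, forces in N, time in s.
With the tool pointing down it reaches from about 0.325 to 0.775 m from the base axis. Payload 5.5 kg.
Tool frame: the origin (TCP) lies midway between the tips of the shut fingers; the grasp point (between the pads) lies 19 mm behind it (robot.hold_point_z is the distance from the TCP to the grasp point, in m); x points along the fingers, y is the direction in which the jaws open and shut, and the axes are right-handed (so a half turn about x gives the same grasp; the last joint's range is limited). The gripper opens to 85 mm and grips with 20 to 120 N. Pads are 22 mm wide; open, the fingers measure 114 mm over their backs; the gripper's body (76 mm by 85 mm) begins 54 mm behind the grasp point. The pads swing forward as they close: fully open they stand 13 mm farther back than shut.
Start: joints at [-0.057, 0.091, 1.231, -0, 1.82, -0.057], TCP at [0.6, -0, 0.204] pointing down, gripper open.
Joint ranges: [-2.87, 2.87], [-0.86, 2.18], [0.17, 2.46], [-1.51, 4.65], [0.06, 2.69], [-2.65, 2.65]. Speed limits (rad/s): [2.57, 2.57, 3.01, 3.14, 3.14, 3.14].

### API

Orientations are given as a unit quaternion [w, x, y, z].
In Python, from rig import robot gives the robot as it stands.
- The arm moves only by the tool move_arm, never from a script. Its argument "steps" is one flat list of numbers, 7 for each row, row after row: the turn, a rotation vector about the tool's x, y, z in rad, then the shift along the tool's x, y, z in m, then the finger opening in m, from 0 to 0.0854. In form: [wx, wy, wz, dx, dy, dz, jaw, wx, wy, wz, dx, dy, dz, jaw, ...]. A call has 1 to 10 rows; each row shifts and turns the commanded pose from where the row before left it, along the tool's axes as they then stand; what a row does not reach is not made up. A row lasts 1/12 s, in which the tool goes at most 41.7 mm and 7.16 degrees, less where a joint would pass 70% of its speed; a pose out of reach is approached as far as the arm can. A call with a gripper value outside its range is refused whole. The fingers move at their own pace and stop on an object; the grip force is fixed at half the most. Time passes only in rows, so rows that do not move let the fingers close. It gives the time, the measured TCP pose, the force and the opening at its end, in the units of the state.
- robot.observe(): the state, without advancing time (a new reading comes with each control period).
- robot.get_image(name): name is "scene" or "side" or "wrist"; returns (picture, depth): 480x640x3 uint8, red, green, blue; 480x640 float32, m along the optical axis (not along the pixel's ray), 0 where there is no reading.
- robot.calibration(name): a dict with "intrinsics" (3x3 intrinsics, pixels), "rvec" (rotation vector, rad) and "tvec" (3), from world to camera coordinates, as OpenCV has them. Camera axes: x right, y down, z forward; pixel columns grow to the right and rows downward; lengths in m; the calibration is good to about 2 mm. The wrist camera is an equidistant fisheye: a pixel r from the principal point sees the ray r / f radians off the axis. A picture is of the moment at which its call begins: read the wrist's pose just before it. calibration takes no time and is no camera call; for the wrist camera it gives the pose at the moment of the call.
- robot.hand_in(): hands the job in, once; it reports no verdict.
Trained networks look in the newest picture that a camera, given by its name, has taken for a name from the list of things; names that differ only in an ending like _2 or _b are one class to them, and where a whole thing is asked for, a point or a joint stands for the part that bears it (a point fixed in the world has none). Each returns a list of dicts, best first, with "p" (0 to 1); they miss things now and then, are a little off and sometimes report something else, mostly with a low value. They report only what shows in the picture. A call takes as long as a camera call. They do not tell look-alikes from the thing itself.
- robot.recognise(camera, name): "at" ([x, y, z] in m, in world coordinates, good to about 4 mm: the middle of the surface that is visible of it).
- robot.place_of(camera, name): "at" ([x, y, z] in m, in world coordinates, good to about 4 mm: a listed point, or the origin of a listed thing).
The state is a dict: "clock": time; "joint_positions": joint angles; "qd": joint speeds; "effort": joint torques, N m; "eef_pos": TCP position; "ee_rot": TCP orientation; "ft_force": force on the tool from outside, world axes, zero at the start; "wrist_torque": the same for the moment, N m; "width": finger opening in m.
Only numpy, scipy, OpenCV 4.12 (cv2) and the standard library are available. Lean on these libraries where they do the work, as an engineer would, in place of code of your own. Each camera call takes 0.05 s, during which the arm holds its last target.

### The job

Close the slide stainer's waste tank for collection: take the cam-lever cap by its square boss and push it fully home on the grooved adaptor of the tank's leaning neck, with both levers still open. Then swing the cap's two cam levers fully down to their stops, one after the other, and let go. Leave everything else on the bench where it stands.

Things in the scene. Friction and masses are not known exactly. Their poses are not given: they have to be found in the camera images.
- tank: White plastic waste tank, fixed to the bench: box 180 (its x) x 160 (its y) mm, flat top at 70 mm, on four feet; dark carrying handle near its far (+x) edge, up to 93 mm high. Origin: centre of its underside; z up; -x is its front.
- adaptor: Steel neck with the grooved adaptor at its end, fixed on the tank's top, leaning 32 degrees (0.56 rad) from vertical towards the tank's front (-x of the tank). Origin: on the neck's axis at the tank's top face; z: along the neck, outward and up; y: the tank's y (level). Plain pipe 33 mm thick up to z = 62 mm, then the adaptor to z = 101 mm. The cap fits at any turn about z.
- adaptor_top (a point): Centre of the adaptor's flat end, z = 101 mm in the adaptor's frame. Below it along the neck: chamfer from 32 to 39 mm thick (4 mm long), lip 39 mm thick (9 mm long), groove 28 mm thick (14 mm), collar 39 mm thick (12 mm). When the cap is fully home, cap_seat lies here.
- cap: Loose steel cam-lever cap, about 0.4 kg, standing mouth down on the bench. Round cup 51 mm across, 40 mm tall; on top of it a square boss 32 x 32 mm (sides along x and y), z = 40 to 68 mm, to hold it by. Origin: centre of the mouth (underside); z: up out of the boss. Levers stick out to +y (lever_a) and -y (lever_b): hold it with the fingers on the boss's +x and -x sides.
- cap_seat (a point): Centre of the roof of the cap's bore, 36 mm above the mouth on the cap's axis. The bore is 43 mm wide, open at the bottom, and fits the adaptor with about 2 mm play all round; fully home, the mouth is at z = 65 mm of the adaptor's frame.
- cap_grip (a point): On the cap's axis 60 mm above the mouth, in the boss: where to hold it.
- lever_a (a joint): Cam lever on the cap's +y side. 0: wide open, pointing outward and 30 degrees (0.52 rad) up, away from the mouth; 1.45 rad: at its stop, swung outward and down, pointing 53 degrees below square to the cap's axis (towards the neck). Starts at 0 to 0.3. Hinge parallel to the cap's x, 27 mm from the axis, 19 mm above the mouth. Stays where it is left.
- lever_b (a joint): The same lever on the cap's -y side; same meaning of its values. Each takes about 1 N at its cross bar to swing (friction 0.04 N m, no spring). A cam on the lever enters the adaptor's groove as it swings down; it cannot be shut with the cap far from home.
- lever_a_tip (a point): Centre of lever_a's cross bar, 58 mm from its hinge. The lever is a flat bar 12 x 6 mm ending in this cross bar, 10 mm thick and 32 mm long, parallel to the hinge.
- lever_b_tip (a point): Centre of lever_b's cross bar, 58 mm from its hinge.
- screw_lid: Bystander: plain round steel lid with a round knob and no levers, 54 mm wide, 48 mm tall; not for this tank. Origin: centre of its underside.
- bottle: Bystander: amber bottle, 70 mm wide, 160 mm tall. Origin: underside centre.
- jar: Bystander: open glass staining jar, 68 mm wide, 90 mm tall. Origin: underside centre.
- slide_rack: Bystander: white slide rack 90 x 75 mm, 62 mm tall. Origin: underside centre.
- forceps: Bystander: steel forceps 135 mm long, lying flat.
- carton: Bystander: small carton 55 x 75 mm, 35 mm tall. Origin: underside centre.
There are look-alikes about, which are no part of the job. What is shaped like the cap but pink or yellow is not meant.

How it is judged:
On the way, in this order (a step that is already met when the one before it is completed fails the run):
1. the cap is fully home on the adaptor (within 3.5 mm along the neck) with both levers still open (below 0.6 rad) (z of cap_seat in the frame of adaptor between 0.095 and 0.1045 m and distance between cap_seat and adaptor_top below 0.006 m and angle between the z axis of cap and the z axis of adaptor, either way round below 0.15 rad and value of joint each of lever_a, lever_b below 0.6 rad), for 0.2 s.
2. one lever is down (above 1.2 rad) while the other is still open (below 0.6 rad) and the cap is home (((z of cap_seat in the frame of adaptor between 0.095 and 0.1045 m and distance between cap_seat and adaptor_top below 0.006 m and angle between the z axis of cap and the z axis of adaptor, either way round below 0.15 rad and value of joint lever_a above 1.2 rad and value of joint lever_b below 0.6 rad) or (z of cap_seat in the frame of adaptor between 0.095 and 0.1045 m and distance between cap_seat and adaptor_top below 0.006 m and angle between the z axis of cap and the z axis of adaptor, either way round below 0.15 rad and value of joint lever_b above 1.2 rad and value of joint lever_a below 0.6 rad))), for 0.2 s.
At the end, for the whole second after the job is handed in: The cap sits on the adaptor within 3.5 mm of fully home along the neck, within 6 mm of centre and 0.15 rad of its axis, both levers are down (above 1.2 of 1.45 rad), and the cap is at rest (z of cap_seat in the frame of adaptor between 0.095 and 0.1045 m and distance between cap_seat and adaptor_top below 0.006 m and angle between the z axis of cap and the z axis of adaptor, either way round below 0.15 rad and value of joint each of lever_a, lever_b above 1.2 rad and linear speed of cap below 0.02 m/s); the robot touches nothing.
It fails at once if a bystander (lid, bottle, jar, slide rack, forceps or carton) is moved by more than 40 mm (distance of any of screw_lid, bottle, jar, slide_rack, forceps, carton from where it was at the start of the episode above 0.04 m).
It also fails if it takes over 61 s, if anything falls off the work surface, if the arm or the gripper's body presses on something with over 40 N, if the wrist force passes 120 N, or if a joint passes its speed limit or range.

## Working session

There is one attempt and no reset: what is moved stays moved. The work goes in short steps, Python scripts to look and compute and a tool call to move; the robot and the scene stay as the last step left them, time stands still between calls to the robot, and variables do not carry over. Pictures are saved under pics/ and viewed, and the job is handed in when it is done.

Besides the shell and the picture viewer there is one more tool, called after "Request:" in YAML: its name, and indented under it one key for each argument. move_arm: Moves the arm, as the interface text tells. Its arguments: {"type":"object","properties":{"steps":{"type":"array","items":{"type":"number"}}},"required":["steps"]}

```bash
ls -la; mkdir -p pics; cat > h.py <<'E'
import numpy as np, cv2
from scipy.spatial.transform import Rotation as R
from rig import robot
def save(n,img): cv2.imwrite('pics/'+n+'.png', cv2.cvtColor(img,cv2.COLOR_RGB2BGR))
def cal(n):
    c=robot.calibration(n); return np.array(c['intrinsics']),np.array(c['rvec'],float).ravel(),np.array(c['tvec'],float).ravel()
def proj(n,p):
    K,r,t=cal(n); return cv2.projectPoints(np.array(p,float).reshape(-1,1,3),r,t,K,None)[0].reshape(-1,2)
def cloud(n,d):
    K,r,t=cal(n); v,u=np.mgrid[0:480,0:640]
    c=np.stack([(u-K[0,2])/K[0,0]*d,(v-K[1,2])/K[1,1]*d,d],-1)
    return (c-t)@R.from_rotvec(r).as_matrix()
def pose():
    s=robot.observe(); q=s['ee_rot']; return np.array(s['eef_pos']),R.from_quat([q[1],q[2],q[3],q[0]]),s
E
python3 - <<'E'
from h import *
for n in ['scene','side']:
    im,d=robot.get_image(n); save(n+'0',im); np.save(n+'0d.npy',d); np.save(n+'0.npy',im)
    for k in ['cap','cap_grip','cap_seat','lever_a_tip','lever_b_tip','adaptor','adaptor_top','tank','screw_lid','bottle','jar','slide_rack','forceps','carton']:
        for r in robot.place_of(n,k)[:4]:
            print(n,k,round(r['p'],2),np.round(r['at'],3),proj(n,r['at']).round()[0])
print(robot.observe())
E
```

```text
total 12
drwxr-xr-x  3 agent agent 4096 Dec  7 08:44 .
drwxr-xr-x 23 root  root  4096 Dec  7 08:44 ..
drwxr-xr-x  2 agent agent 4096 Dec  7 08:44 pics
scene cap 0.85 [ 0.426 -0.136 -0.003] [312. 247.]
scene cap 0.72 [ 0.23  -0.437 -0.002] [277. 181.]
scene cap 0.65 [ 0.399  0.035 -0.002] [362. 265.]
scene cap 0.19 [0.622 0.216 0.071] [380. 331.]
scene cap_grip 0.76 [ 0.228 -0.433  0.06 ] [277. 167.]
scene cap_grip 0.74 [ 0.421 -0.133  0.058] [313. 232.]
scene cap_grip 0.66 [0.398 0.033 0.062] [364. 250.]
scene cap_grip 0.49 [ 0.74  -0.209  0.006] [225. 299.]
scene cap_seat 0.77 [ 0.423 -0.134  0.033] [313. 238.]
scene cap_seat 0.75 [0.395 0.039 0.033] [365. 257.]
scene cap_seat 0.67 [ 0.23  -0.43   0.038] [277. 173.]
scene lever_a_tip 0.62 [ 0.49  -0.092  0.046] [311. 254.]
scene lever_a_tip 0.61 [0.331 0.001 0.049] [366. 235.]
scene lever_a_tip 0.44 [ 0.159 -0.398  0.046] [296. 165.]
scene lever_a_tip 0.38 [ 0.319  0.36  -0.001] [474. 297.]
scene lever_b_tip 0.63 [ 0.296 -0.458  0.05 ] [259. 176.]
scene lever_b_tip 0.47 [0.463 0.068 0.049] [362. 271.]
scene adaptor 0.82 [0.62  0.214
[... 2022 characters left out ...]
.172 -0.008] [401. 293.]
{'clock': 1.5, 'joint_positions': array([-5.67029499e-02,  9.10988138e-02,  1.23069957e+00, -2.53612158e-05,
        1.81983815e+00, -5.67131252e-02]), 'qd': array([-0.00027888, -0.0021267 , -0.00070411, -0.00081707,  0.00151731,
       -0.00125659]), 'effort': array([ 4.93472216e-04, -4.58449066e+01, -4.18091369e+01, -5.59148333e-06,
        5.98843817e-04,  4.37746991e-06]), 'eef_pos': array([ 5.99999052e-01, -1.25579934e-05,  2.03776166e-01]), 'ee_rot': array([-0.49999519, -0.4999822 , -0.50000677,  0.50001583]), 'ft_force': array([ 0.27839979, -0.57323233,  0.13829818]), 'wrist_torque': array([ 0.01868137,  0.02035547, -0.04176715]), 'width': 0.08570016249117361}
```

View pics/scene0.png

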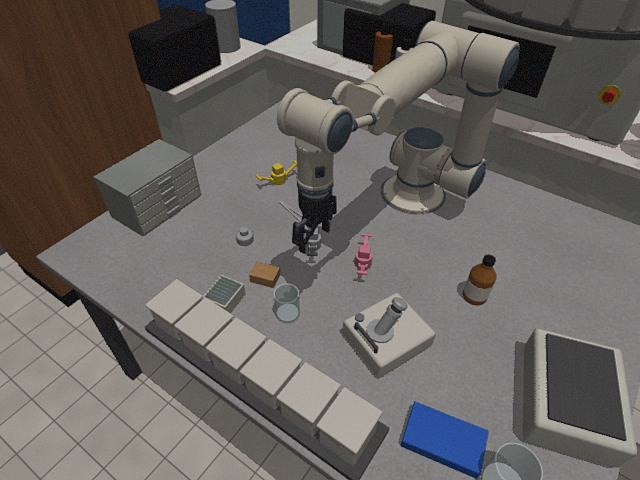

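View pics/side0.png

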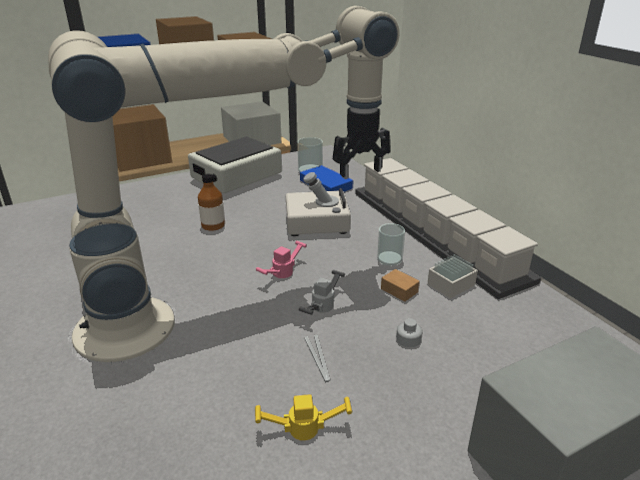

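```bash
python3 - <<'E'
import numpy as np,cv2
im=np.load('side0.npy'); a=im[210:450,180:440]; cv2.imwrite('pics/crop0.png',cv2.resize(a[...,::-1],None,fx=2.4,fy=2.4,interpolation=cv2.INTER_CUBIC))
im=np.load('scene0.npy'); a=im[140:360,210:450]; cv2.imwrite('pics/crop1.png',cv2.resize(a[...,::-1],None,fx=2.7,fy=2.7,interpolation=cv2.INTER_CUBIC))
E
```

```text
(no output)
```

View pics/crop0.png

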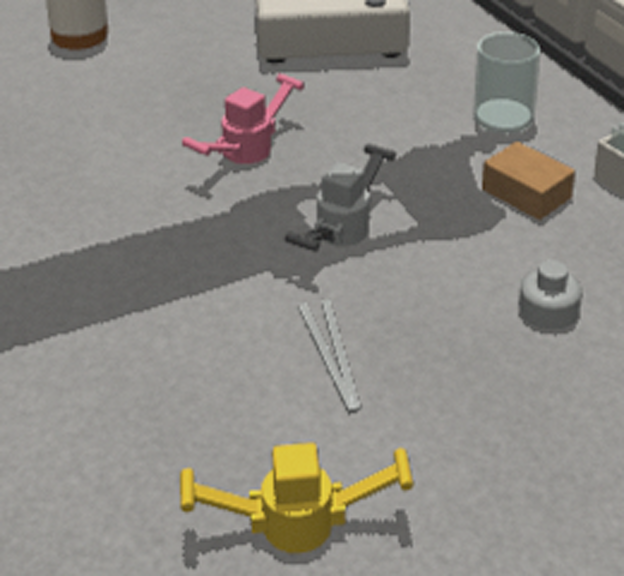

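View pics/crop1.png

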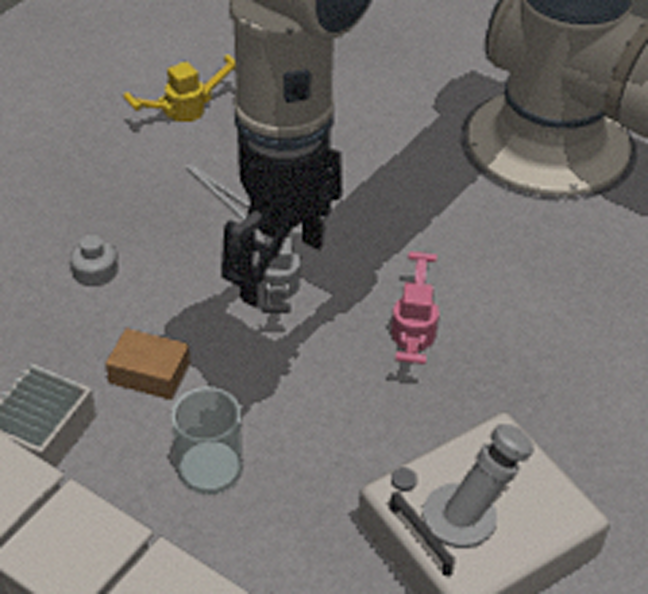

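Candidates, in side-picture pixels, are the grey steel cap at (322,295), the pink look-alike at (282,262), the yellow look-alike at (303,418), and the screw lid without levers at (407,335). I take the grey one. The close crop confirms a steel cup with a square boss and two levers. Next I measure the tank, neck and cap from depth.

```bash
python3 - <<'E'
from h import *
P=[];C=[]
for n in ['scene','side']:
    d=np.load(n+'0d.npy'); im=np.load(n+'0.npy').astype(int); c=cloud(n,d); ok=d>0
    # tank top
    m=ok&(np.abs(c[...,2]-0.07)<0.006)&(np.hypot(c[...,0]-.6,c[...,1]-.225)<.16)&(im.min(-1)>110)
    q=c[m]; r=cv2.minAreaRect((q[:,:2]*1000).astype(np.float32)); print(n,'tank',len(q),r, q[:,2].mean())
    m=ok&(c[...,2]>0.085)&(c[...,2]<.18)&(np.hypot(c[...,0]-.595,c[...,1]-.225)<.07)
    q=c[m]; print(n,'neck',len(q)); P.append((n,q))
    # adaptor end: ptr
    m=ok&(c[...,2]>0.012)&(c[...,2]<.12)&(np.hypot(c[...,0]-.423,c[...,1]+.136)<.1)
    q=c[m]; b=q[(q[:,2]>.061)&(q[:,2]<.075)&(np.hypot(q[:,0]-.423,q[:,1]+.136)<.03)]
    if len(b)>5: print(n,'bosstop',len(b),b.mean(0),cv2.minAreaRect((b[:,:2]*1000).astype(np.float32)))
    C.append(q)
# neck fit
from scipy.optimize import least_squares
def prof(z): return np.interp(z,[0,.062,.0621,.074,.0741,.088,.0881,.097,.101],[.0165,.0165,.0195,.0195,.014,.014,.0195,.0195,.016])
def res(p,q):
    b=np.array([p[0],p[1],.07]); a=.5585
    ax=np.array([-np.sin(a)*np.cos(p[2]),-np.sin(a)*np.sin(p[2]),np.cos(a)])
    v=q-b; z=v@ax; r=np.linalg.norm(v-np.outer(z,ax),axis=1)
    side=r-prof(np.clip(z,0,.101)); end=z-.101
    return np.where(z>.0975,np.where(r<.0165,end,np.minimum(abs(side),abs(end))),side)
for n,q in P+[('both',np.vstack([P[0][1],P[1][1]]))]:
    s=least_squares(res,[.62,.215,-.45],args=(q,),loss='soft_l1',f_scale=.002)
    p=s.x; a=.5585; ax=np.array([-np.sin(a)*np.cos(p[2]),-np.sin(a)*np.sin(p[2]),np.cos(a)])
    print(n,p,'top',np.array([p[0],p[1],.07])+.101*ax,'rms',np.median(abs(res(p,q))))
E
```

```text
scene tank 2562 ((594.594970703125, 228.28915405273438), (157.9019775390625, 180.61410522460938), 67.53392028808594) 0.06998776329251187
scene neck 548
scene bosstop 38 [ 0.42163311 -0.12992288  0.06730498] ((423.06378173828125, -132.77162170410156), (32.10135269165039, 30.68540382385254), 36.00794219970703)
side tank 1137 ((594.2810668945312, 224.4348602294922), (161.93603515625, 178.4776153564453), 67.62229919433594) 0.07030855196380481
side neck 372
side bosstop 149 [ 0.42080034 -0.13912378  0.06680076] ((423.23956298828125, -136.52488708496094), (36.854496002197266, 32.389678955078125), 34.35709762573242)
scene [ 0.62021837  0.21526558 -0.44539895] top [0.57191859 0.23832355 0.15565314] rms 0.0010232075596411216
side [ 0.62414603  0.2181001  -0.34908692] top [0.57385276 0.23640655 0.15565314] rms 0.0015545983620914566
both [ 0.62233187  0.21707583 -0.37477324] top [0.57252537 0.23666795 0.15565314] rms 0.0012692806766600668
```

Request:
move_arm:
  steps: [0,0,0,0.009,-0.022,0.017,0.085,0,0,0,0.009,-0.022,0.017,0.085,0,0,0,0.009,-0.022,0.017,0.085,0,0,0,0.009,-0.022,0.017,0.085,0,0,0,0.009,-0.022,0.017,0.085,0,0,0,0.009,-0.022,0.017,0.085,0,0,0,0.009,-0.022,0.017,0.085,0,0,0,0.009,-0.022,0.017,0.085]

```text
clock: 2.17
eef_pos: [0.4229, -0.1366, 0.1314]
ee_rot: [0.5, 0.5, 0.5, -0.5]
ft_force: [-0.2, -0.7, 0.2]
width: 0.0853
```

Request:
move_arm:
  steps: [0.12,0,0,0,0,0,0.085,0.12,0,0,0,0,0,0.085,0.12,0,0,0,0,0,0.085,0.12,0,0,0,0,0,0.085,0.12,0,0,0,0,0,0.085,0.12,0,0,0,0,0,0.085,0.12,0,0,0,0,0,0.085,0.12,0,0,0,0,0,0.085]

```text
clock: 2.83
eef_pos: [0.424, -0.136, 0.1319]
ee_rot: [0.211, 0.675, 0.211, -0.675]
ft_force: [-0.4, 1.1, 0.9]
width: 0.085
```

```bash
python3 - <<'E'
from h import *
p,r,s=pose(); print(p,r.as_matrix().round(3),s['clock'],s['joint_positions'])
c=robot.calibration('wrist'); print(c)
im,d=robot.get_image('wrist'); save('w1',im)
K,rv,t=cal('wrist')
Rm=R.from_rotvec(rv).as_matrix()
v,u=np.mgrid[0:480,0:640]; x=(u-K[0,2])/K[0,0]; y=(v-K[1,2])/K[1,1]; th=np.hypot(x,y); 
k=np.tan(th)/np.maximum(th,1e-9)
cc=(np.stack([x*k*d,y*k*d,d],-1)-t)@Rm
m=(d>0)&(th<1.3)&(cc[...,2]>.060)&(cc[...,2]<.078)&(np.hypot(cc[...,0]-.4225,cc[...,1]+.136)<.03)
b=cc[m]; print(len(b)); 
if len(b)>10: print(b.mean(0),cv2.minAreaRect((b[:,:2]*1000).astype(np.float32)))
for k in ['cap_grip','lever_a_tip']:
    print(k,[(round(a['p'],2),np.round(a['at'],4)) for a in robot.place_of('wrist',k)])
E
```

```text
[ 0.42399859 -0.13601602  0.13190741] [[ 0.     0.569 -0.823]
 [-0.    -0.823 -0.569]
 [-1.     0.    -0.   ]] 2.8333 [-3.86829778e-01 -3.36150437e-01  1.75074998e+00 -2.87098462e-05
  1.72669133e+00  5.79141843e-01]
{'intrinsics': array([[371.64829954,   0.        , 316.89727999],
       [  0.        , 371.64829954, 238.02319316],
       [  0.        ,   0.        ,   1.        ]]), 'rvec': array([-2.57094744,  1.34910023,  0.17891061]), 'tvec': array([-0.35257408,  0.24786174,  0.37972532])}
2272
[ 0.42418453 -0.13435659  0.06765803] ((422.9964904785156, -135.3317108154297), (32.371124267578125, 32.472015380859375), 34.112144470214844)
cap_grip [(0.75, array([ 0.4255, -0.1375,  0.0625])), (0.56, array([0.4003, 0.0345, 0.0604]))]
lever_a_tip [(0.65, array([ 0.4905, -0.0921,  0.0427])), (0.62, array([ 0.3254, -0.0031,  0.046 ]))]
```

View pics/w1.png

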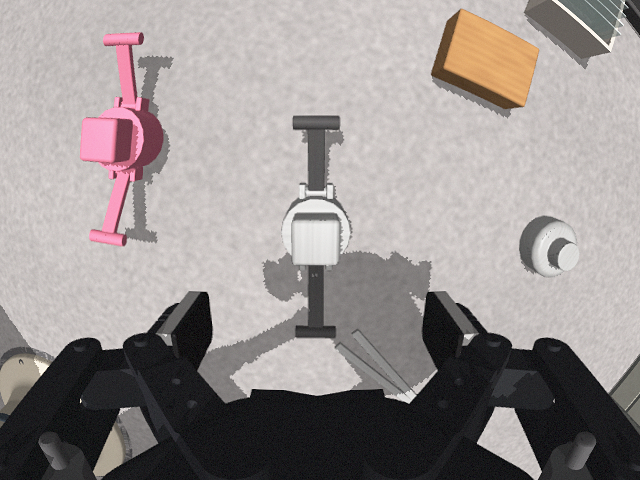

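The wrist view shows the grey cap centred between the fingers, with its boss at (317,240). The levers point up and down the picture, at (316,123) and (316,331). The pink one is well off to the left at (105,140). Descending to grip.

Request:
move_arm:
  steps: [0,0,0,0.02,0,0,0.085,0,0,0,0.02,0,0,0.085,0,0,0,0.02,0,0,0.085,0,0,0,0.02,0,0,0.085,0,0,0,0.009,0,0,0.085,0,0,0,0,0,0,0.085]

```text
clock: 3.48
eef_pos: [0.4225, -0.1354, 0.0403]
ee_rot: [-0.212, -0.673, -0.214, 0.675]
ft_force: [-0.5, 0.1, -0.1]
width: 0.085
```

Request:
move_arm:
  steps: [0,0,0,0,0,0,0.0,0,0,0,0,0,0,0.0,0,0,0,0,0,0,0.0,0,0,0,0,0,0,0.0,0,0,0,0,0,0,0.0,0,0,0,0,0,0,0.0,0,0,0,0,0,0,0.0,0,0,0,0,0,0,0.0]

```text
clock: 4.15
eef_pos: [0.4241, -0.136, 0.0429]
ee_rot: [0.213, 0.674, 0.213, -0.674]
ft_force: [0.2, -0.4, 0.8]
width: -0.0004
```

The fingers closed fully, so something went wrong. I look before moving again.

```bash
python3 - <<'E'
from h import *
p,r,s=pose(); print(p,s['width'],s['clock'],s['ft_force'])
im,d=robot.get_image('wrist'); save('w2',im)
im,d=robot.get_image('side'); save('s2',cv2.resize(im[200:380,220:440],None,fx=3,fy=3))
print(robot.observe()['width'])
E
```

```text
[ 0.42406254 -0.13602367  0.04289268] -0.0003576525875287224 4.15 [ 0.21002183 -0.39431883  0.78695379]
-0.00018100178014211004
```

View pics/w2.png

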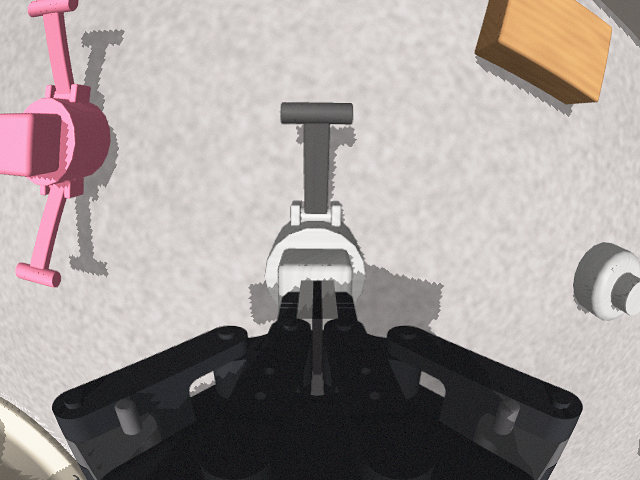

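View pics/s2.png

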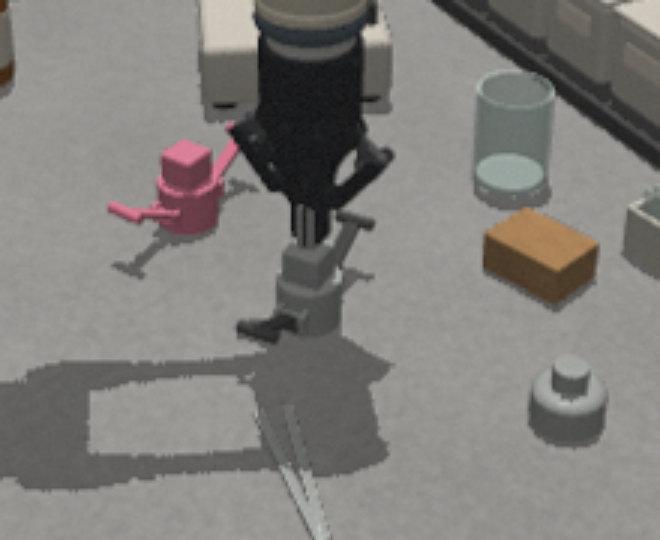

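```bash
python3 - <<'E'
from h import *
p,r,s=pose(); print(p,r.as_matrix().round(3),s['joint_positions'])
n='side'
im,d=robot.get_image(n); c=cloud(n,d)
u,v=proj(n,p)[0]; print('tcp px',u,v, 'crop px',(u-220)*3,(v-200)*3)
for du in range(-6,8,2):
  print([tuple(c[int(v)+dv,int(u)+du].round(3)) for dv in (-20,-14,-8,0)])
m=(d>0)&(np.hypot(c[...,0]-.424,c[...,1]+.136)<.03)&(c[...,2]>.04)
im2=im.copy(); cv2.circle(im2,(int(u),int(v)),2,(255,0,0),-1); save('s3',cv2.resize(im2[220:340,260:380],None,fx=5,fy=5))
n='scene'
im,d=robot.get_image(n); u,v=proj(n,p)[0]; cv2.circle(im,(int(u),int(v)),1,(255,0,0),-1); save('sc3',cv2.resize(im[170:290,250:370],None,fx=5,fy=5))
E
```

```text
[ 0.4240086  -0.13599492  0.0427712 ] [[-0.     0.574 -0.819]
 [-0.    -0.819 -0.574]
 [-1.    -0.     0.   ]] [-3.86783639e-01 -3.10315427e-01  1.88851572e+00 -2.06832492e-05
  1.56340804e+00  5.73173606e-01]
tcp px 323.1614962640135 290.48357529657676 crop px 309.48448879204057 271.4507258897303
[(np.float64(0.414), np.float64(-0.126), np.float64(0.096)), (np.float64(0.412), np.float64(-0.128), np.float64(0.082)), (np.float64(0.412), np.float64(-0.129), np.float64(0.066)), (np.float64(0.407), np.float64(-0.139), np.float64(0.052))]
[(np.float64(0.414), np.float64(-0.135), np.float64(0.101)), (np.float64(0.413), np.float64(-0.137), np.float64(0.087)), (np.float64(0.414), np.float64(-0.135), np.float64(0.069)), (np.float64(0.41), np.float64(-0.143), np.float64(0.053))]
[(np.float64(0.416), np.float64(-0.141), np.float64(0.104)), (np.float64(0.414), np.float64(-0.145), np.float64(0.092)), (np.float64(0.418), np.float64(-0.137), np.float64(0.069)), (np.float64(0.414), np.float64(-0.145), np.float64(0.053))]
[(np.float64(0.419), np.float64(-0.144), np.float64(0.105)), (np.float64(0.419)
[... 181 characters left out ...]
 np.float64(-0.146), np.float64(0.105)), (np.float64(0.422), np.float64(-0.148), np.float64(0.09)), (np.float64(0.426), np.float64(-0.141), np.float64(0.069)), (np.float64(0.42), np.float64(-0.152), np.float64(0.056))]
[(np.float64(0.426), np.float64(-0.151), np.float64(0.107)), (np.float64(0.427), np.float64(-0.149), np.float64(0.089)), (np.float64(0.428), np.float64(-0.147), np.float64(0.072)), (np.float64(0.425), np.float64(-0.153), np.float64(0.054))]
[(np.float64(0.434), np.float64(-0.145), np.float64(0.101)), (np.float64(0.435), np.float64(-0.143), np.float64(0.084)), (np.float64(0.434), np.float64(-0.145), np.float64(0.069)), (np.float64(0.431), np.float64(-0.151), np.float64(0.051))]
```

View pics/s3.png

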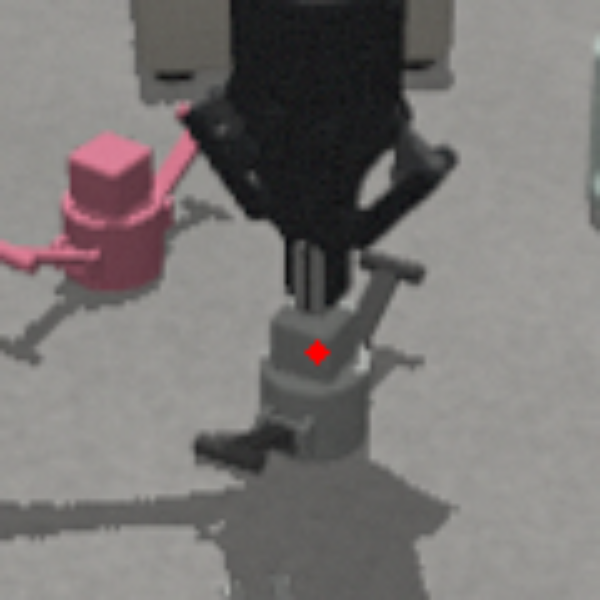

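View pics/sc3.png

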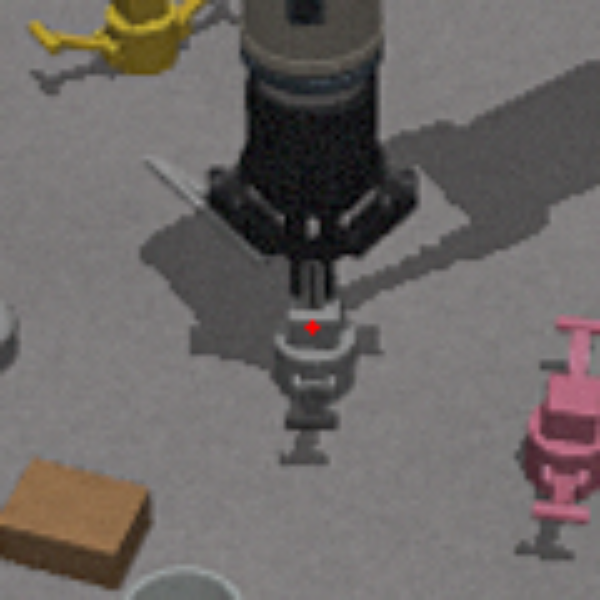

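```bash
python3 - <<'E'
from h import *
print(robot.hold_point_z,[a for a in dir(robot) if a[0]!='_'])
p,r,s=pose()
K,rv,t=cal('wrist'); Rm=R.from_rotvec(rv).as_matrix(); cpos=-Rm.T@t
print('wrist cam in tool frame', r.inv().apply(cpos-p), 'axis', r.inv().apply(Rm.T@[0,0,1]))
for n in ['side','scene']:
    im,d=robot.get_image(n); c=cloud(n,d)
    m=(d>0)&(np.hypot(c[...,0]-.424,c[...,1]+.136)<.013)&(c[...,2]>.06)&(c[...,2]<.13)
    q=r.inv().apply(c[m]-p)
    # tool-frame hist along x
    for a in np.arange(-.06,-.015,.004):
        k=(q[:,0]>a)&(q[:,0]<a+.004)
        if k.sum(): print(n,round(a,3),k.sum(),'y',q[k,1].min().round(3),q[k,1].max().round(3),'z',q[k,2].min().round(3),q[k,2].max().round(3))
E
```

```text
0.0187 ['Unreachable', 'calibration', 'get_image', 'hand_in', 'hold_point_z', 'observe', 'place_of', 'recognise']
wrist cam in tool frame [-1.70125646e-01 -6.69915728e-05 -6.64566601e-02] axis [ 9.65543139e-01 -7.51928986e-04  2.60241967e-01]
side -0.06 14 y -0.012 0.01 z 0.003 0.012
side -0.056 15 y -0.01 0.013 z 0.001 0.012
side -0.052 11 y -0.006 0.008 z 0.002 0.011
side -0.048 14 y -0.011 0.013 z 0.001 0.011
side -0.044 14 y -0.008 0.01 z 0.004 0.012
side -0.04 10 y -0.011 0.013 z 0.001 0.012
side -0.036 11 y -0.011 0.008 z 0.004 0.012
side -0.032 5 y -0.005 0.007 z 0.004 0.011
side -0.028 24 y -0.011 0.011 z -0.011 0.012
side -0.024 7 y -0.009 0.013 z 0.001 0.009
scene -0.06 10 y -0.009 0.012 z -0.012 -0.003
scene -0.056 4 y -0.009 0.012 z -0.006 -0.003
scene -0.052 8 y -0.006 0.009 z -0.011 -0.005
scene -0.048 7 y -0.009 0.012 z -0.009 0.002
scene -0.044 8 y -0.012 0.012 z -0.01 -0.0
scene -0.04 9 y -0.006 0.012 z -0.01 -0.001
scene -0.036 7 y -0.012 0.009 z -0.01 -0.003
scene -0.032 3 y -0.006 0.009 z -0.008 -0.0
scene -0.028 16 y -0.012 0.012 z -0.01 0.001
scene -0.024 3 y -0.003 0.009 z -0.01 -0.007
scene -0.02 1 y 0.003 0.003 z -0.01 -0.01
```

Request:
move_arm:
  steps: [0,0,0,-0.02,0,0,0,0,0,0,-0.02,0,0,0,0,0,0,-0.02,0,0,0,0,0,0,0,0,0,0]

```text
clock: 4.78
eef_pos: [0.4259, -0.1368, 0.1073]
ee_rot: [0.214, 0.676, 0.211, -0.673]
ft_force: [0.6, -0.7, 0.8]
width: -0.0
```

```bash
python3 - <<'E'
from h import *
p,r,s=pose(); print(p,s['width'])
for n in ['side','scene']:
    im,d=robot.get_image(n); c=cloud(n,d)
    m=(d>0)&(np.hypot(c[...,0]-.424,c[...,1]+.136)<.02)&(c[...,2]>.075)&(c[...,2]<.17)
    q=r.inv().apply(c[m]-p)
    print(n,np.sort(q[:,0])[-12:].round(4),'y',q[:,1].min(),q[:,1].max(),'z',q[:,2].min(),q[:,2].max())
    u,v=proj(n,p)[0]; cv2.circle(im,(int(u),int(v)),1,(255,0,0),-1)
    b=im[int(v)-90:int(v)+50,int(u)-70:int(u)+70]; save(n+'4',cv2.resize(b,None,fx=4,fy=4))
E
```

```text
[ 0.4259067  -0.13676435  0.10732408] -1.566836185577576e-05
side [-0.0342 -0.0339 -0.0331 -0.0322 -0.0315 -0.0308 -0.0308 -0.03   -0.0299
 -0.0292 -0.0292 -0.0282] y -0.014028778073687838 0.014943964664087305 z -0.01065163631634354 0.012835910704947436
scene [-0.0363 -0.0358 -0.0344 -0.0341 -0.0335 -0.0332 -0.0331 -0.0314 -0.0307
 -0.0303 -0.0302  0.0313] y -0.013689014006596419 0.009711388287908672 z -0.01407449783119223 0.014956206368965455
```

View pics/side4.png

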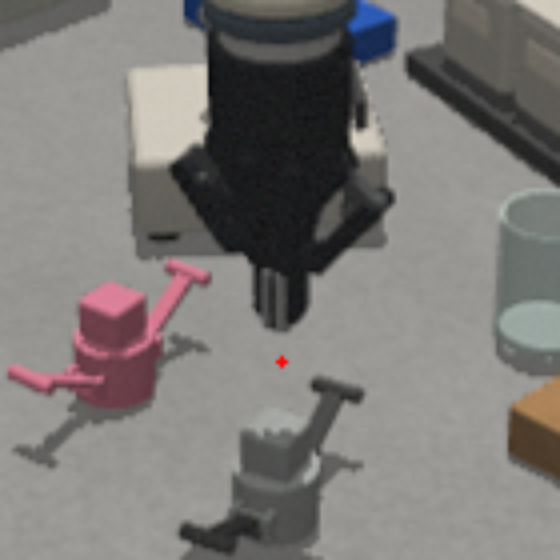

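View pics/scene4.png

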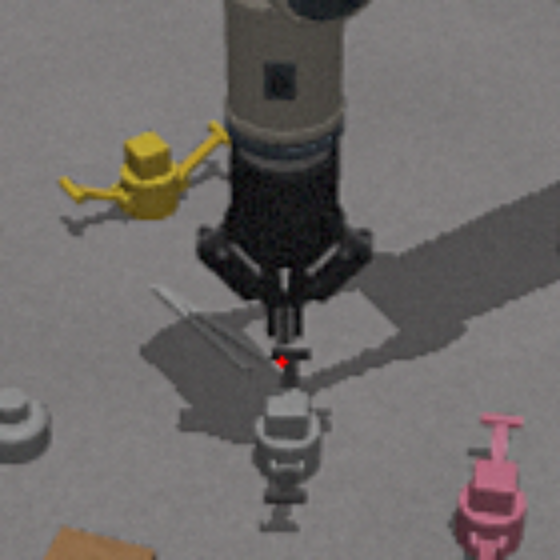

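Both pictures show the shut fingertips about 27 mm short of the reported TCP: red mark against fingertip at (282,362) vs (280,328) in the side crop. The fingers therefore closed just above the boss. The cap did not move. I will count the true tip as TCP − 27 mm along tool x, so the grasp must go 26 mm deeper.

Request:
move_arm:
  steps: [0,0,0,0,0,0,0.085,0,0,0,0,0,0,0.085,0,0,0,0,0,0,0.085,0,0,0,0,0,0,0.085,0,0,0,0,0,0,0.085,0,0,0,0,0,0,0.085,0,0,0,0,0,0,0.085]

```text
clock: 5.47
eef_pos: [0.424, -0.136, 0.1027]
ee_rot: [-0.213, -0.674, -0.213, 0.674]
ft_force: [-0.7, 0.2, 0.3]
width: 0.0833
```

Request:
move_arm:
  steps: [0,0,0,0.02,0,0,0.085,0,0,0,0.02,0,0,0.085,0,0,0,0.02,0,0,0.085,0,0,0,0.015,0,0,0.085,0,0,0,0.01,0,0,0.085,0,0,0,0,0,0,0.085,0,0,0,0,0,0,0.085]

```text
clock: 6.05
eef_pos: [0.4239, -0.136, 0.0178]
ee_rot: [-0.212, -0.674, -0.213, 0.675]
ft_force: [0.5, 0.3, 0.0]
width: 0.0846
```

Request:
move_arm:
  steps: [0,0,0,0,0,0,0.0,0,0,0,0,0,0,0.0,0,0,0,0,0,0,0.0,0,0,0,0,0,0,0.0,0,0,0,0,0,0,0.0,0,0,0,0,0,0,0.0,0,0,0,0,0,0,0.0]

```text
clock: 6.63
eef_pos: [0.4244, -0.1361, 0.0186]
ee_rot: [0.213, 0.675, 0.212, -0.674]
ft_force: [-2.4, 0.7, 4.1]
width: 0.0306
```

```bash
python3 - <<'E'
from h import *
p,r,s=pose(); print(p,s['width'],s['ft_force'],s['clock'])
im,d=robot.get_image('wrist'); save('w5',im)
im,d=robot.get_image('side'); save('s5',cv2.resize(im[200:380,220:440],None,fx=3,fy=3))
E
```

```text
[ 0.42443565 -0.13607585  0.01863197] 0.03055299577922503 [-2.44064438  0.74188888  4.06582841] 6.6333
```

View pics/s5.png

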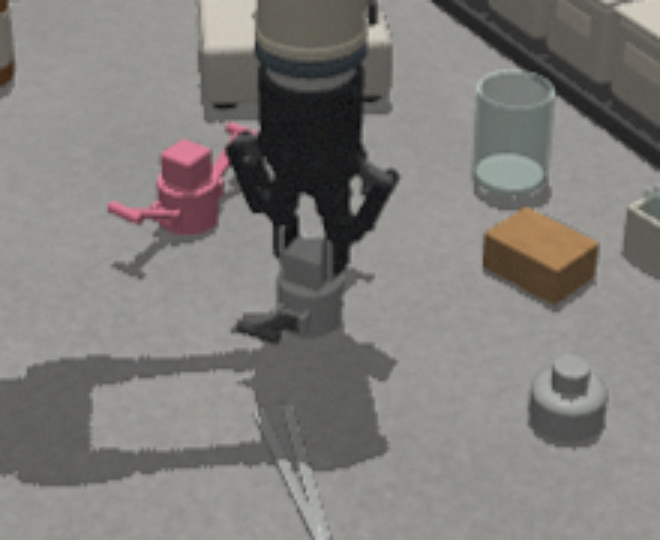

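View pics/w5.png

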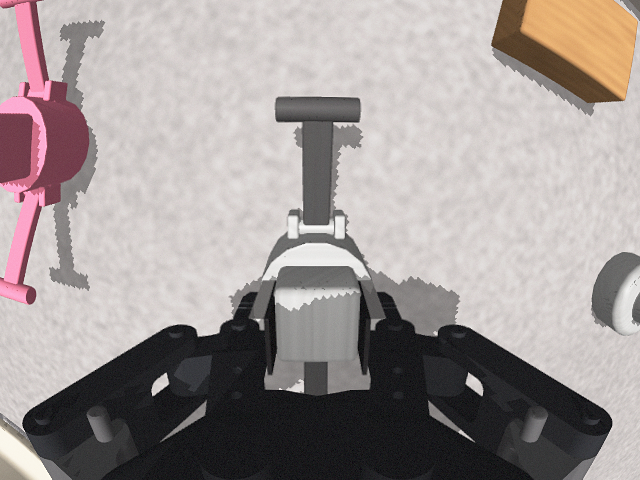

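Grip is good: opening 30.6 mm, fingers on the ±x sides of the boss, levers still up. Now working out the carry.

```bash
cat >> h.py <<'E'
A=np.radians(32)
def frame(psi=-.39):
    x=np.array([np.sin(A)*np.cos(psi),np.sin(A)*np.sin(psi),-np.cos(A)]); y=np.array([np.cos(A)*np.cos(psi),np.cos(A)*np.sin(psi),np.sin(A)])
    return R.from_matrix(np.stack([x,y,np.cross(x,y)],1))
def togo(pt,Rt):
    p,r,s=pose(); rv=(r.inv()*Rt).as_rotvec()
    print('turn',rv.round(4),np.degrees(np.linalg.norm(rv)).round(1),'shift now-axes',r.inv().apply(pt-p).round(4),'target-axes',Rt.inv().apply(pt-p).round(4),'clock',s['clock'])
E
python3 - <<'E'
from h import *
F=frame(); n=-F.as_matrix()[:,0]; top=np.array([.573,.237,.1557])
print(n); togo(top+n*.1,F)
E
```

```text
[-0.49012713  0.20146917  0.8480481 ]
turn [-0.5549  0.1586  0.542 ] 45.4 shift now-axes [-0.2219 -0.2648 -0.3073] target-axes [-0.2186  0.0689 -0.4015] clock 6.7333
```

Request:
move_arm:
  steps: [0,0,0,-0.02,0,0,0,0,0,0,-0.03,0,0,0,0,0,0,-0.03,0,0,0,0,0,0,-0.03,0,0,0,0,0,0,-0.03,-0.01,-0.01,0,0,0,0,-0.02,-0.02,-0.025,0,0,0,0,-0.02,-0.025,-0.03,0,0,0,0,-0.02,-0.025,-0.03,0,0,0,0,-0.02,-0.025,-0.03,0,0,0,0,0,-0.025,-0.03,0]

```text
clock: 7.57
eef_pos: [0.4759, 0.0552, 0.238]
ee_rot: [0.213, 0.676, 0.212, -0.673]
ft_force: [1.3, -0.1, -4.3]
width: 0.0305
```

Request:
move_arm:
  steps: [0,0,0,0,-0.025,-0.03,0,0,0,0,0,-0.025,-0.03,0,0,0,0,0,-0.025,-0.03,0,0,0,0,0,-0.025,-0.03,0,0,0,0,0,-0.025,-0.03,0,0,0,0,0,-0.01,-0.012,0,0,0,0,0,0,0,0]

```text
clock: 8.15
eef_pos: [0.5297, 0.2608, 0.2311]
ee_rot: [-0.214, -0.672, -0.214, 0.676]
ft_force: [-0.7, -1.1, -5.2]
width: 0.0306
```

Request:
move_arm:
  steps: [-0.0694,0.0198,0.0678,0,0,0,0,-0.0694,0.0198,0.0678,0,0,0,0,-0.0694,0.0198,0.0678,0,0,0,0,-0.0694,0.0198,0.0678,0,0,0,0,-0.0694,0.0198,0.0678,0,0,0,0,-0.0694,0.0198,0.0678,0,0,0,0,-0.0694,0.0198,0.0678,0,0,0,0,-0.0694,0.0198,0.0678,0,0,0,0,0,0,0,0,0,0,0,0,0,0,0,0,0,0]

```text
clock: 8.98
eef_pos: [0.5287, 0.2566, 0.2327]
ee_rot: [0.54, 0.672, 0.217, -0.458]
ft_force: [0.5, -0.2, -4.4]
width: 0.0309
```

```bash
python3 - <<'E'
from h import *
F=frame(); n=-F.as_matrix()[:,0]; top=np.array([.573,.237,.1557])
p,r,s=pose(); print(p,s['width'],s['ft_force'],s['joint_positions'].round(2)); togo(top+n*.0425,F)
for c in ['wrist','side','scene']:
    im,d=robot.get_image(c); np.save(c+'6d.npy',d); np.save(c+'6.npy',im)
    for k in ['adaptor_top','cap_seat','cap_grip','lever_a_tip']:
        print(c,k,[(round(a['p'],2),np.round(a['at'],4)) for a in robot.place_of(c,k)[:3]])
    if c=='wrist': save('w6',im)
    else: save(c+'6',cv2.resize(im[100:280,220:460],None,fx=3,fy=3) if c=='side' else cv2.resize(im[200:400,270:490],None,fx=3,fy=3))
E
```

```text
[0.52874507 0.2566211  0.23265089] 0.03087587927537758 [ 0.53496913 -0.20857962 -4.4348755 ] [ 0.69 -0.23  1.59 -0.48  1.51  1.04]
turn [0.0007 0.0028 0.0043] 0.3 shift now-axes [0.0484 0.0005 0.0012] target-axes [0.0484 0.0003 0.0013] clock 8.9833
wrist adaptor_top []
wrist cap_seat [(0.86, array([0.5164, 0.2583, 0.2472])), (0.55, array([0.3962, 0.0261, 0.0374]))]
wrist cap_grip [(0.57, array([0.5138, 0.2632, 0.2706]))]
wrist lever_a_tip [(0.9, array([0.5491, 0.331 , 0.2503]))]
side adaptor_top [(0.61, array([0.5728, 0.2354, 0.155 ])), (0.39, array([0.6272, 0.2161, 0.0711]))]
side cap_seat [(0.9, array([0.522 , 0.2574, 0.2529])), (0.84, array([ 0.226 , -0.4308,  0.0392])), (0.6, array([0.3974, 0.036 , 0.0367]))]
side cap_grip [(0.97, array([ 0.2297, -0.4305,  0.0614])), (0.85, array([0.3987, 0.034 , 0.0623])), (0.84, array([0.5122, 0.2654, 0.2692]))]
side lever_a_tip [(0.71, array([ 0.1586, -0.404 ,  0.0488])), (0.43, array([3.245e-01, 3.000e-04, 4.930e-02])), (0.43, array([ 5.985e-01,  2.265e-01, -2.000e-04]))]
scene adaptor_top [(0.91, array([0.5765, 0.2376, 0.1571]))]
scene cap_seat [(0.84, array([ 0.2287, -0.4286,  0.0344])), (0.64, array([0.5751, 0.2338, 0.1571])), (0.62, array([0.5194, 0.2596, 0.2453]))]
scene cap_grip [(0.84, array([0.3963, 0.0356, 0.0629])), (0.59, array([0.5089, 0.2646, 0.268 ]))]
scene lever_a_tip [(0.56, array([0.5502, 0.3332, 0.2612])), (0.49, array([ 3.346e-01, -1.000e-04,  5.010e-02])), (0.37, array([ 0.159 , -0.4027,  0.0484]))]
```

View pics/w6.png

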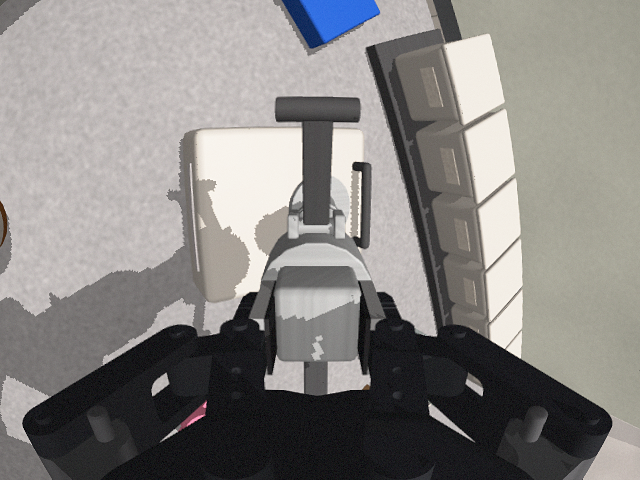

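View pics/side6.png

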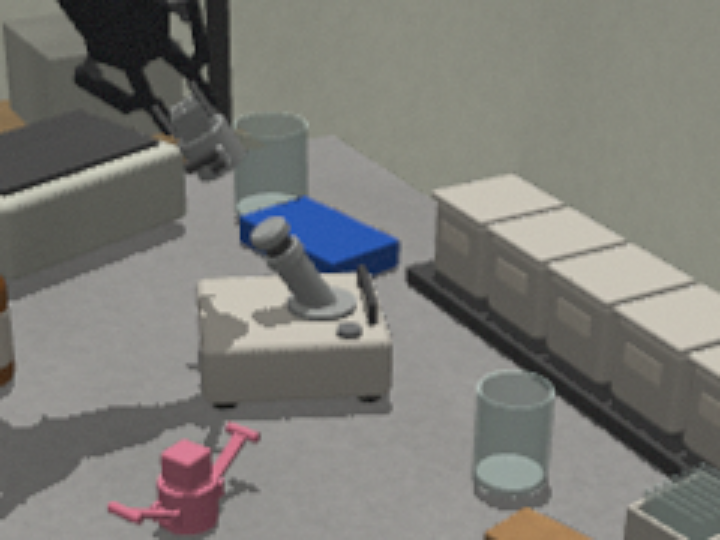

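View pics/scene6.png

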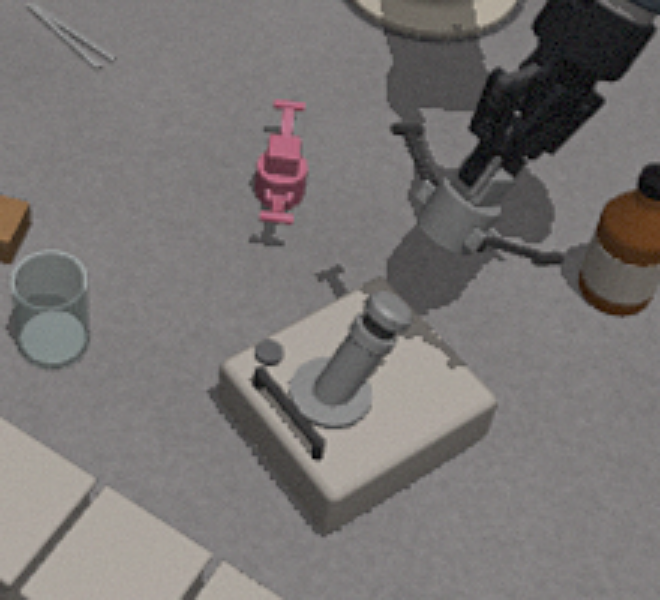

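```bash
python3 - <<'E'
from h import *
from scipy.optimize import least_squares
def prof(z): return np.interp(z,[0,.062,.0621,.074,.0741,.088,.0881,.097,.101],[.0165,.0165,.0195,.0195,.014,.014,.0195,.0195,.016])
def res(p,q,yaw=-.39):
    if len(p)>2: yaw=p[2]
    b=np.array([p[0],p[1],.07]); ax=-frame(yaw).as_matrix()[:,0]
    v=q-b; z=v@ax; r=np.linalg.norm(v-np.outer(z,ax),axis=1)
    side=r-prof(np.clip(z,0,.101)); end=z-.101
    return np.where(z>.0975,np.where(r<.0165,end,np.minimum(abs(side),abs(end))),side)
n=-frame().as_matrix()[:,0]
for f in ['0','6']:
  Q=[]
  for c in ['scene','side']:
    d=np.load(f'{c}{f}d.npy'); q=cloud(c,d); v=q-np.array([.6215,.216,.07]); z=v@n; r=np.linalg.norm(v-z[...,None]*n,axis=-1)
    q=q[(d>0)&(z>.02)&(z<.108)&(r<.027)&(q[...,2]>.082)]; Q.append(q)
    s=least_squares(res,[.62,.215],args=(q,),loss='soft_l1',f_scale=.002); s3=least_squares(res,[.62,.215,-.39],args=(q,),loss='soft_l1',f_scale=.002)
    print(f,c,len(q),np.array([*s.x,.07])+.101*n, s3.x, np.median(abs(s.fun)))
E
```

```text
0 scene 498 [0.57132677 0.23696044 0.15565286] [ 0.62168655  0.21618721 -0.38777296] 0.000997899256108761
0 side 348 [0.57453516 0.23713148 0.15565286] [ 0.62350842  0.21702293 -0.39132978] 0.0015363742779291182
6 scene 499 [0.57171968 0.23679324 0.15565286] [ 0.62146985  0.2165851  -0.38058542] 0.0008439322396981731
6 side 352 [0.57461142 0.23722977 0.15565286] [ 0.62413797  0.21710622 -0.3827835 ] 0.0015091294575437933
```

Adaptor top confirmed at (0.573, 0.237, 0.156), lean yaw −0.39. The view also shows the cap in line above the neck. Approaching along the axis.

Request:
move_arm:
  steps: [0,0,0,0.012,0,0.0012,0,0,0,0,0.012,0,0,0,0,0,0,0.012,0,0,0,0,0,0,0.012,0,0,0,0,0,0,0.012,0,0,0,0,0,0,0.006,0,0,0,0,0,0,0,0,0,0,0,0,0,0,0,0,0]

```text
clock: 10.4
eef_pos: [0.5621, 0.2424, 0.1781]
ee_rot: [0.54, 0.673, 0.217, -0.457]
ft_force: [-0.0, 0.0, -3.7]
width: 0.0306
```

```bash
python3 - <<'E'
from h import *
F=frame(); n=-F.as_matrix()[:,0]; top=np.array([.573,.237,.1557])
p,r,s=pose(); print(p,s['width'],s['ft_force']); togo(top-n*.0175,F)
for c in ['side','scene']:
    im,d=robot.get_image(c)
    save(c+'7',cv2.resize(im[130:230,250:370],None,fx=6,fy=6) if c=='side' else cv2.resize(im[250:350,340:460],None,fx=6,fy=6))
E
```

```text
[0.56205055 0.24241093 0.17807334] 0.03064326402949187 [-0.0113804   0.00527703 -3.67146772]
turn [0.0003 0.0015 0.0015] 0.1 shift now-axes [ 0.0429 -0.0015  0.0008] target-axes [ 0.0429 -0.0015  0.0008] clock 10.4
```

View pics/side7.png

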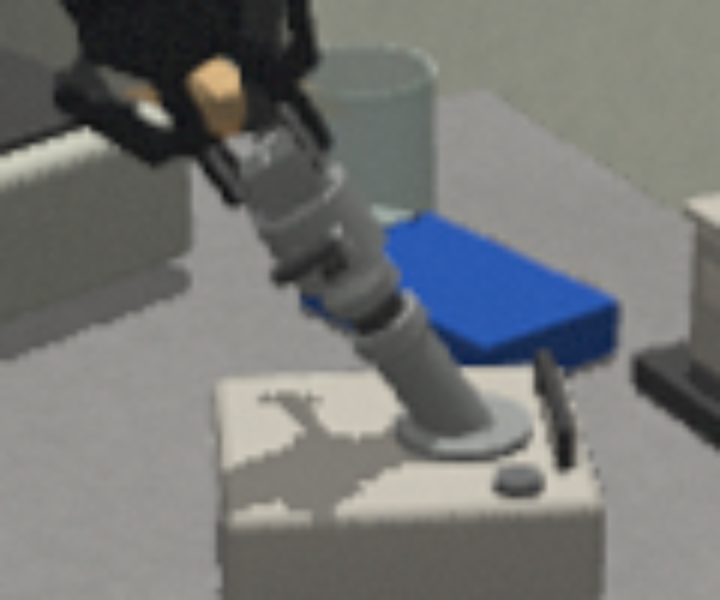

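View pics/scene7.png

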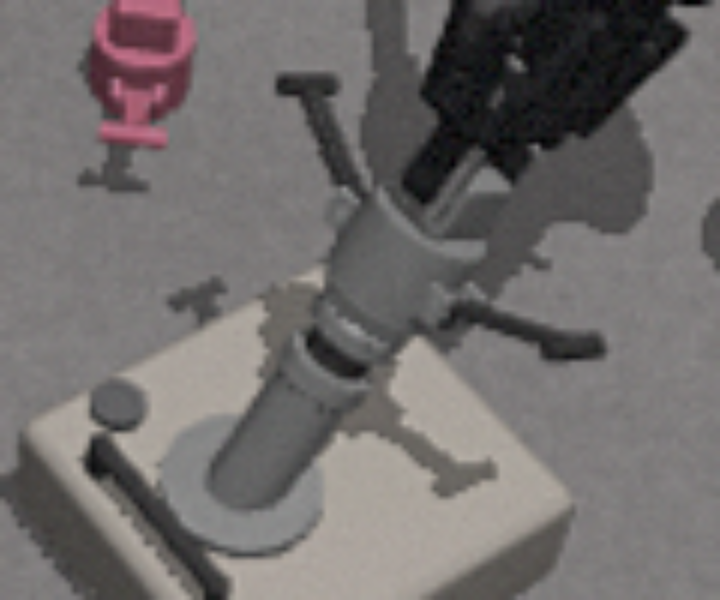

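The mouth is just over the adaptor and coaxial in both views, with no contact force. Pushing on.

Request:
move_arm:
  steps: [0,0,0,0.006,-0.001,0.0008,0,0,0,0,0.006,0,0,0,0,0,0,0.006,0,0,0,0,0,0,0.006,0,0,0,0,0,0,0.006,0,0,0,0,0,0,0,0,0,0]

```text
clock: 11.0
eef_pos: [0.576, 0.2359, 0.1512]
ee_rot: [0.54, 0.673, 0.217, -0.457]
ft_force: [2.0, 0.1, -5.0]
width: 0.0305
```

Request:
move_arm:
  steps: [0,0,0,0.004,0,0,0,0,0,0,0.003,0,0,0,0,0,0,0,0,0,0]

```text
clock: 11.25
eef_pos: [0.5792, 0.2347, 0.1462]
ee_rot: [0.54, 0.673, 0.217, -0.457]
ft_force: [0.5, -0.4, -5.2]
width: 0.0304
```

Request:
move_arm:
  steps: [0,0,0,0.002,0,0,0,0,0,0,0,0,0,0]

```text
clock: 11.42
eef_pos: [0.58, 0.2344, 0.1449]
ee_rot: [0.54, 0.673, 0.217, -0.457]
ft_force: [1.3, 0.1, -5.1]
width: 0.0307
```

Request:
move_arm:
  steps: [0,0,0,0.002,0,0,0,0,0,0,0,0,0,0]

```text
clock: 11.58
eef_pos: [0.5809, 0.234, 0.1432]
ee_rot: [0.54, 0.673, 0.217, -0.457]
ft_force: [0.7, -0.1, -3.8]
width: 0.0307
```

```bash
python3 - <<'E'
from h import *
F=frame(); n=-F.as_matrix()[:,0]; top=np.array([.573,.237,.1557])
p,r,s=pose(); print(p,s['width'],s['ft_force'],F.inv().apply(s['ft_force'])); togo(top-n*.0175,F)
E
```

```text
[0.58094045 0.23402444 0.14316262] 0.03067901257796208 [ 0.65428687 -0.08277591 -3.77714079] [ 3.5405576  -1.46168995 -0.1721921 ]
turn [0.0004 0.0007 0.0011] 0.1 shift now-axes [ 0.0024 -0.0005  0.0003] target-axes [ 0.0024 -0.0005  0.0003] clock 11.5833
```

Request:
move_arm:
  steps: [0,0,0,0.0015,0,0,0,0,0,0,0,0,0,0]

```text
clock: 11.75
eef_pos: [0.5817, 0.2337, 0.1419]
ee_rot: [0.54, 0.673, 0.217, -0.457]
ft_force: [0.4, 0.3, -4.1]
width: 0.031
```

Request:
move_arm:
  steps: [0,0,0,0.0015,0,0,0,0,0,0,0,0,0,0]

```text
clock: 11.92
eef_pos: [0.5825, 0.2336, 0.1412]
ee_rot: [0.54, 0.673, 0.217, -0.456]
ft_force: [0.2, 1.2, -3.9]
width: 0.0308
```

Request:
move_arm:
  steps: [0,0,0,0.0015,0,0,0,0,0,0,0,0,0,0]

```text
clock: 12.08
eef_pos: [0.5826, 0.2337, 0.1411]
ee_rot: [0.54, 0.673, 0.217, -0.456]
ft_force: [-10.2, 1.0, 3.2]
width: 0.0309
```

Request:
move_arm:
  steps: [0,0,0,0.001,0,0,0,0,0,0,0,0,0,0,0,0,0,0,0,0,0]

```text
clock: 12.33
eef_pos: [0.5826, 0.2337, 0.141]
ee_rot: [0.54, 0.673, 0.217, -0.456]
ft_force: [-15.1, 1.0, 6.9]
width: 0.0312
```

```bash
python3 - <<'E'
from h import *
F=frame(); n=-F.as_matrix()[:,0]; top=np.array([.573,.237,.1557])
p,r,s=pose(); print(p,s['width'],s['ft_force'],F.inv().apply(s['ft_force']),s['wrist_torque']); togo(top-n*.0175,F)
for c in ['side','scene','wrist']:
    im,d=robot.get_image(c)
    if c=='wrist': save('w8',im);continue
    save(c+'8',cv2.resize(im[130:230,250:370],None,fx=6,fy=6) if c=='side' else cv2.resize(im[250:350,340:460],None,fx=6,fy=6))
    for k in ['cap_seat','lever_a_tip']:
        print(c,k,[(round(a['p'],2),np.round(a['at'],4)) for a in robot.place_of(c,k)[:3]])
E
```

```text
[0.58262075 0.23366182 0.14102805] 0.031155468389357534 [-15.09501247   0.99922972   6.90766444] [-13.45782078  -8.50170045   4.81475225] [-0.07393305  1.80746038 -0.48779728]
turn [-0.0008 -0.0006  0.0016] 0.1 shift now-axes [-0.0003 -0.0008  0.0006] target-axes [-0.0003 -0.0008  0.0006] clock 12.3333
side cap_seat [(0.86, array([ 0.2294, -0.4309,  0.0375])), (0.84, array([0.5732, 0.2323, 0.158 ])), (0.77, array([0.3966, 0.035 , 0.0363]))]
side lever_a_tip [(0.72, array([ 0.1619, -0.399 ,  0.0479])), (0.53, array([ 0.3278, -0.0006,  0.0524]))]
scene cap_seat [(0.81, array([0.3949, 0.0365, 0.0306])), (0.71, array([ 0.2298, -0.4295,  0.0364])), (0.63, array([0.5704, 0.2394, 0.1511]))]
scene lever_a_tip [(0.65, array([ 0.159 , -0.4023,  0.0456])), (0.6, array([0.6228, 0.2165, 0.0705])), (0.55, array([0.5986, 0.3067, 0.1699]))]
```

View pics/side8.png

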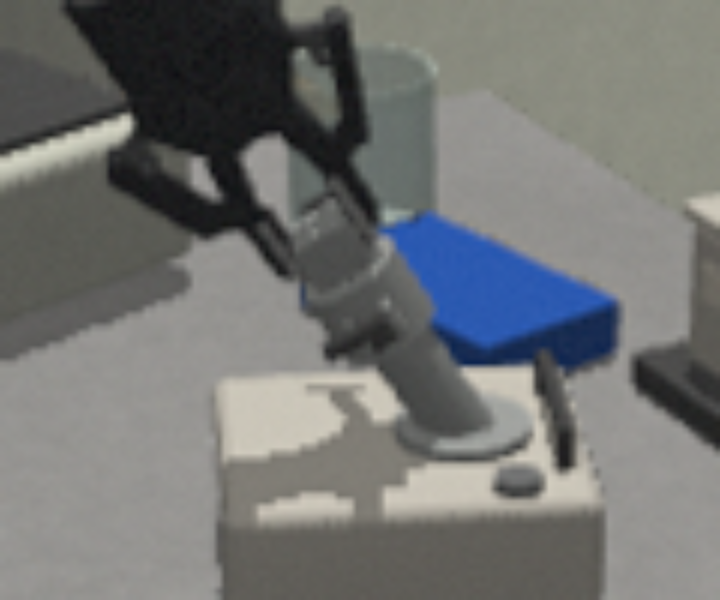

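View pics/scene8.png

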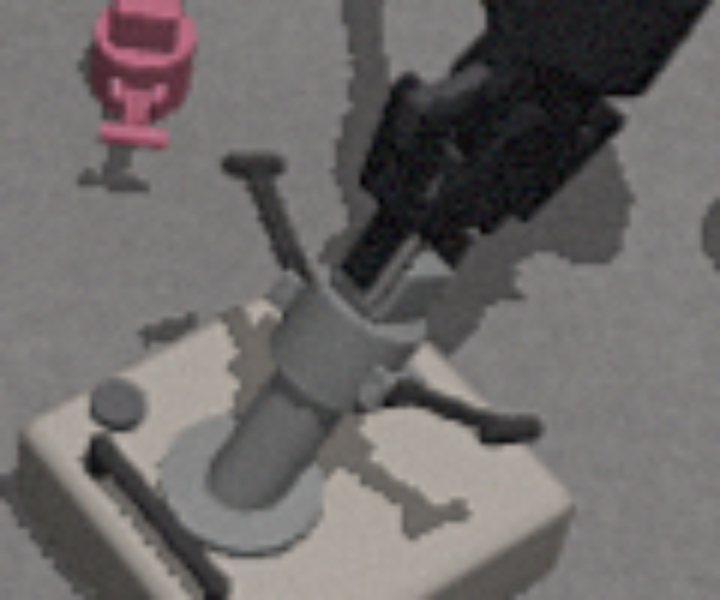

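View pics/w8.png

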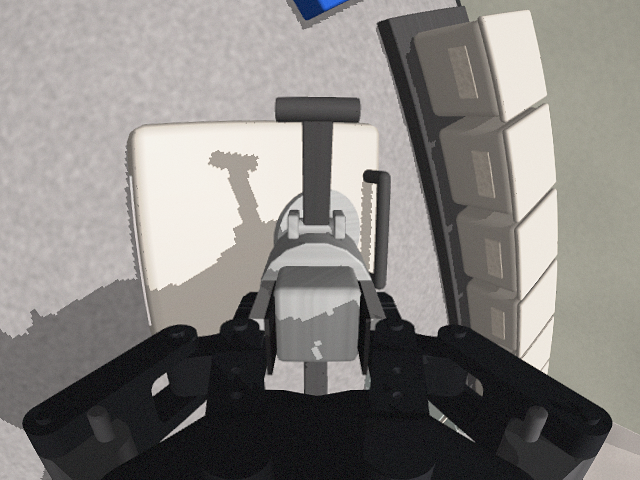

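The cap is home: the collar is covered, the axial force rises while the position is blocked, and the pose is within 0.5 mm of expected. Both levers are still up. Releasing.

Request:
move_arm:
  steps: [0,0,0,0,0,0,0.085,0,0,0,0,0,0,0.085,0,0,0,0,0,0,0.085,0,0,0,0,0,0,0.085,0,0,0,0,0,0,0.085,0,0,0,0,0,0,0.085,0,0,0,0,0,0,0.085]

```text
clock: 13.27
eef_pos: [0.5838, 0.2329, 0.1387]
ee_rot: [0.54, 0.673, 0.217, -0.457]
ft_force: [0.2, 0.3, 0.1]
width: 0.0848
```

Request:
move_arm:
  steps: [0,0,0,-0.02,0,0,0.085,0,0,0,-0.03,0,0,0.085,0,0,0,-0.03,0,0,0.085,0,0,0,-0.03,0,0,0.085,0,0,0,-0.02,0,0,0.03,0,0,0,0,0,0,0,0,0,0,0,0,0,0,0,0,0,0,0,0,0,0]

```text
invalid input
```

```bash
cat >> h.py <<'E'
TOP=np.array([.573,.237,.1557]); F0=frame(); N=-F0.as_matrix()[:,0]; YT=np.array([-np.sin(-.39),np.cos(-.39),0]); XA=np.cross(YT,N); B=TOP-.101*N
def adp(p): v=np.asarray(p)-B; return np.stack([v@XA,v@YT,v@N],-1)   # adaptor frame x,y,z
E
python3 - <<'E'
from h import *
p,r,s=pose(); print(p,s['width'],s['ft_force'],adp(p))
print('tool axes in adaptor frame',np.stack([r.as_matrix().T@XA,r.as_matrix().T@YT,r.as_matrix().T@N]).round(3))
for c in ['side','scene','wrist']:
    im,d=robot.get_image(c); np.save(c+'9d.npy',d); np.save(c+'9.npy',im)
    if c=='wrist': save('w9',im)
    else: save(c+'9',cv2.resize(im[130:230,250:370],None,fx=6,fy=6) if c=='side' else cv2.resize(im[250:350,340:460],None,fx=6,fy=6))
    for k in ['cap_seat','cap_grip','lever_a_tip']:
        print(c,k,[(round(a['p'],2),np.round(a['at'],4),adp(a['at']).round(4)) for a in robot.place_of(c,k)[:4] if a['at'][2]>.1])
E
```

```text
[0.58375641 0.23290686 0.13869414] 0.08481670193093875 [0.17156568 0.30856356 0.11007827] [0.00074495 0.00030368 0.08048156]
tool axes in adaptor frame [[-0.001  1.     0.   ]
 [-0.001  0.    -1.   ]
 [-1.    -0.001  0.001]]
side cap_seat [(0.62, array([0.5745, 0.2322, 0.1599]), array([ 0.0049, -0.0039,  0.1029]))]
side cap_grip [(0.7, array([0.5585, 0.2419, 0.1758]), array([-0.0023, -0.001 ,  0.1261]))]
side lever_a_tip [(0.37, array([0.5997, 0.3124, 0.1632]), array([0.0006, 0.0799, 0.1095]))]
scene cap_seat [(0.74, array([0.5721, 0.2376, 0.1509]), array([-0.0034,  0.0002,  0.0975]))]
scene cap_grip [(0.87, array([0.5593, 0.2439, 0.1758]), array([-0.0023,  0.0012,  0.1262]))]
scene lever_a_tip [(0.52, array([0.6014, 0.3086, 0.1678]), array([0.0056, 0.077 , 0.1118]))]
wrist cap_seat [(0.77, array([0.5728, 0.2343, 0.1554]), array([ 0.0006, -0.0026,  0.1003]))]
wrist cap_grip [(0.59, array([0.5619, 0.2389, 0.1734]), array([ 1.000e-04, -2.500e-03,  1.218e-01]))]
wrist lever_a_tip [(0.59, array([0.6007, 0.3104, 0.1593]), array([-0.    ,  0.0784,  0.1053]))]
```

View pics/side9.png

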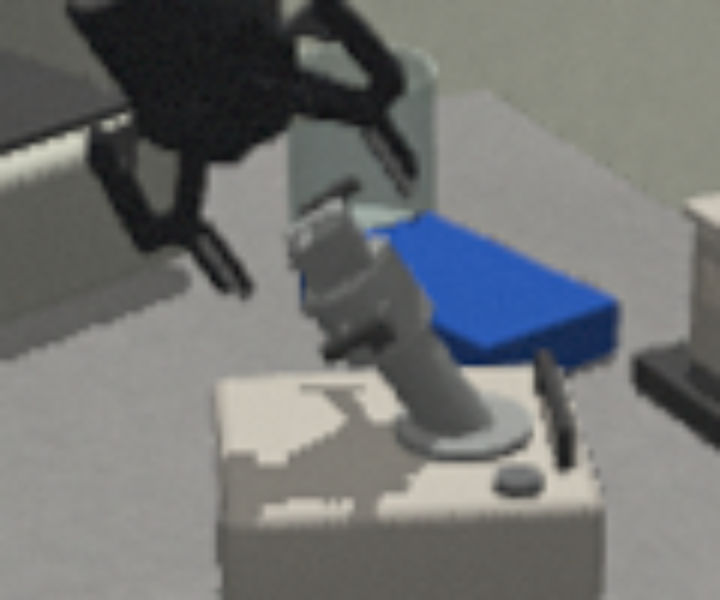

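View pics/w9.png

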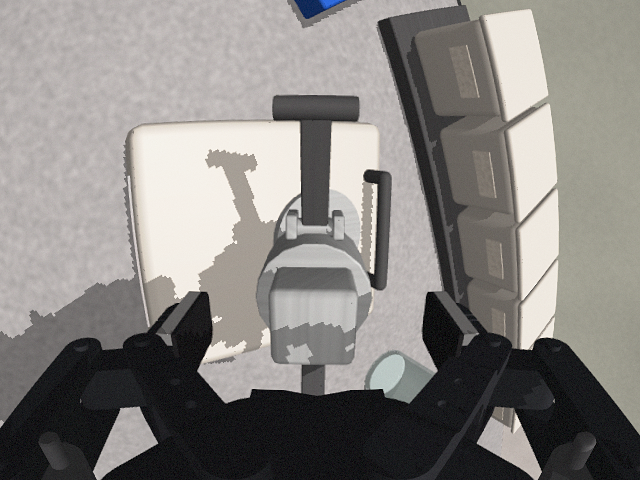

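The cap sits home on its own, with net estimates of seat z at 0.0975–0.103 and lever +y at about 25° up. The refused call had a wrong row count. Now retract, shut, move over the +y lever and tilt.

Request:
move_arm:
  steps: [0,0,0,-0.02,0,0,0.085,0,0,0,-0.03,0,0,0.085,0,0,0,-0.03,0,0,0.085,0,0,0,0,0,-0.02,0,0,0,0,0,0,-0.03,0,0,0,0,0,0,-0.03,0,0,0,0,0,0,-0.02,0]

```text
clock: 14.45
eef_pos: [0.583, 0.3437, 0.2066]
ee_rot: [0.54, 0.673, 0.217, -0.456]
ft_force: [0.5, 0.1, -0.7]
width: 0.0382
```

Request:
move_arm:
  steps: [0,-0.109,0,0,0,0,0,0,-0.109,0,0,0,0,0,0,-0.109,0,0,0,0,0,0,-0.109,0,0,0,0,0,0,0,0,0,0,0,0,0,0,0,0,0,0,0]

```text
clock: 14.95
eef_pos: [0.5828, 0.3426, 0.2008]
ee_rot: [-0.576, -0.555, -0.095, 0.593]
ft_force: [-0.3, 0.5, 0.5]
width: -0.0001
```

```bash
cat >> h.py <<'E'
def st(off=.027):
    p,r,s=pose(); M=r.as_matrix(); X=np.stack([XA,YT,N])
    print('clock',s['clock'],'tip(adp)',adp(p-off*M[:,0]).round(4),'toolx',(X@M[:,0]).round(3),'f(adp)',(X@np.array(s['ft_force'])).round(1),'w',round(s['width'],4)); return p,M
def plan(pts,side=1,off=.027):
    p,M=st(off); X=np.stack([XA,YT,N]); prev=adp(p-off*M[:,0])
    for q in pts:
        q=np.array([0,side*q[0],q[1]])/1000; d=M.T@(X.T@(q-prev)); print(q,'shift',d.round(4)); prev=q
E
python3 - <<'E'
from h import *
t=np.radians([25,10,-5,-20,-35,-50,-56]); c,s_=np.cos(np.radians(25)),np.sin(np.radians(25))
pts=[(27+58*np.cos(a)+5*s_,84+58*np.sin(a)+5*c) for a in t]; pts=[(pts[0][0]+6,pts[0][1]+14)]+pts
plan(pts)
for n in ['scene','wrist']:
    im,d=robot.get_image(n); save(n+'10',im if n=='wrist' else cv2.resize(im[220:360,330:490],None,fx=5,fy=5))
    for k in ['lever_a_tip']:
        print(n,k,[(round(a['p'],2),adp(a['at']).round(4)) for a in robot.place_of(n,k)[:4] if a['at'][2]>.1])
E
```

```text
clock 14.95 tip(adp) [-0.0024  0.1129  0.1801] toolx [-0.002 -0.428 -0.904] f(adp) [-0.1  0.3  0.7] w -0.0001
[0.         0.08767894 0.1270434 ] shift [0.0588 0.0025 0.0001]
[0.         0.08167894 0.1130434 ] shift [ 0.0152  0.     -0.0006]
[0.         0.08623194 0.09860313] shift [ 0.0111  0.0001 -0.0103]
[0.         0.08689238 0.08347651] shift [ 0.0134  0.0001 -0.0071]
[0.         0.08361526 0.06869437] shift [ 0.0148  0.     -0.0034]
[0.         0.07662391 0.05526411] shift [0.0151 0.     0.0006]
[0.         0.06639477 0.04410096] shift [ 0.0145 -0.      0.0045]
[0.         0.06154628 0.04044736] shift [ 0.0054 -0.      0.0028]
scene lever_a_tip [(0.46, array([0.0045, 0.0756, 0.1105]))]
wrist lever_a_tip [(0.93, array([0.0007, 0.0781, 0.1053]))]
```

View pics/scene10.png

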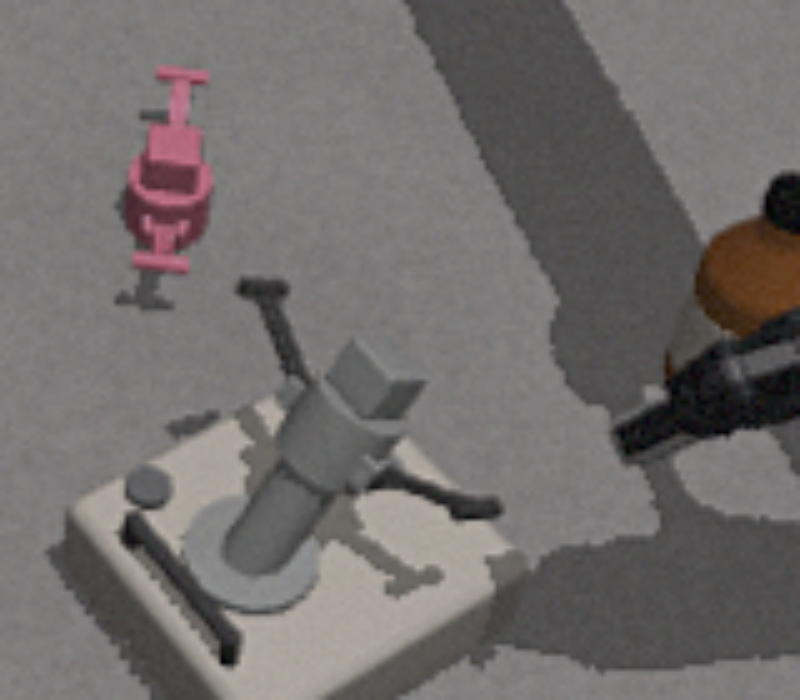

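View pics/wrist10.png

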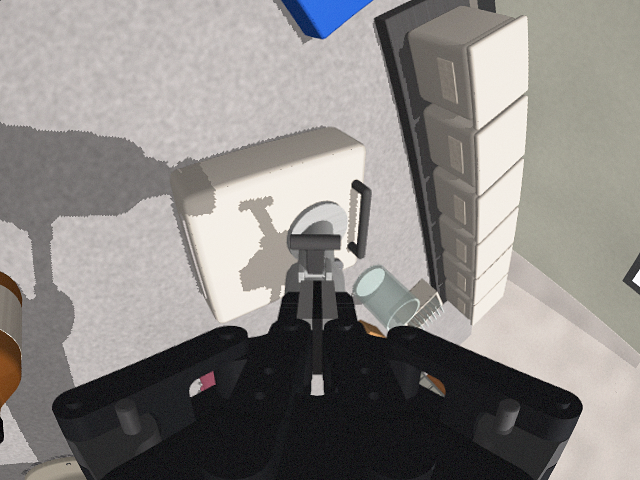

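The finger is aligned with the +y lever bar (wrist view: bar at (315,242), fingers centred at x=318). Approach and push along the arc.

Request:
move_arm:
  steps: [0,0,0,0.02,0.0024,0,0,0,0,0,0.02,0,0,0,0,0,0,0.019,0,0,0,0,0,0,0.008,0,0,0,0,0,0,0.007,0,0,0,0,0,0,0.006,0,-0.005,0,0,0,0,0.005,0,-0.005,0,0,0,0,0,0,0,0]

```text
clock: 15.82
eef_pos: [0.6146, 0.3003, 0.1387]
ee_rot: [-0.574, -0.559, -0.095, 0.591]
ft_force: [1.0, 1.2, 0.6]
width: -0.0002
```

```bash
python3 - <<'E'
from h import *
st()
for n in ['scene','side']:
    im,d=robot.get_image(n); save(n+'11',cv2.resize(im[130:230,250:370],None,fx=6,fy=6) if n=='side' else cv2.resize(im[220:360,330:490],None,fx=5,fy=5))
    for k in ['lever_a_tip','cap_seat','cap_grip']:
        print(n,k,[(round(a['p'],2),adp(a['at']).round(4)) for a in robot.place_of(n,k)[:4] if a['at'][2]>.1])
E
```

```text
clock 15.8167 tip(adp) [0.0032 0.0857 0.1034] toolx [-0.    -0.421 -0.907] f(adp) [0.7 1.4 0.2] w -0.0002
scene lever_a_tip [(0.56, array([0.0044, 0.0795, 0.1025]))]
scene cap_seat [(0.75, array([-0.0056,  0.0036,  0.0975]))]
scene cap_grip [(0.7, array([-0.0022, -0.0021,  0.124 ]))]
side lever_a_tip []
side cap_seat [(0.59, array([ 0.0023, -0.0024,  0.1032]))]
side cap_grip [(0.61, array([-0.0012, -0.0018,  0.1217]))]
```

View pics/scene11.png

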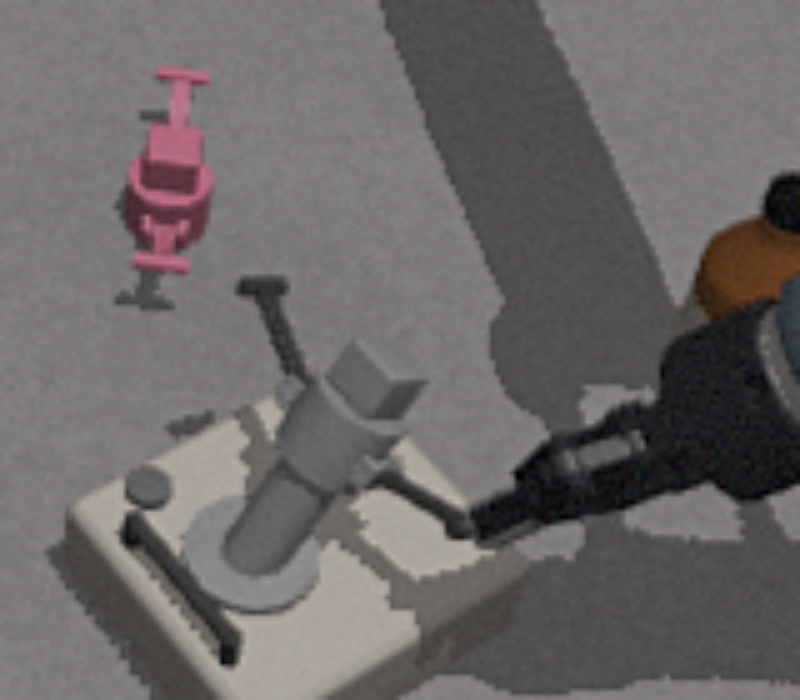

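Request:
move_arm:
  steps: [0,0,0,0.009,0,-0.005,0,0,0,0,0.009,0,-0.005,0,0,0,0,0.0075,0,-0.0017,0,0,0,0,0.0075,0,-0.0017,0,0,0,0,0.0075,0,0,0,0,0,0,0.0075,0,0,0,0,0,0,0,0,0,0]

```text
clock: 16.8
eef_pos: [0.6348, 0.2804, 0.095]
ee_rot: [-0.574, -0.557, -0.094, 0.592]
ft_force: [-0.2, 0.2, 0.3]
width: -0.0002
```

```bash
python3 - <<'E'
from h import *
plan([(66.4,44.1),(61.5,40.4)])
n='scene'
im,d=robot.get_image(n); save(n+'12',cv2.resize(im[220:360,330:490],None,fx=5,fy=5))
for k in ['lever_a_tip','cap_seat','cap_grip']:
        print(n,k,[(round(a['p'],2),adp(a['at']).round(4)) for a in robot.place_of(n,k)[:4] if a['at'][2]>.1])
E
```

```text
clock 16.8 tip(adp) [0.0023 0.0751 0.0524] toolx [-0.002 -0.426 -0.905] f(adp) [-0.1  0.1  0.4] w -0.0002
[0.     0.0664 0.0441] shift [ 0.0113 -0.0023  0.0043]
[0.     0.0615 0.0404] shift [0.0054 0.     0.0029]
scene lever_a_tip [(0.57, array([0.0037, 0.0701, 0.0486]))]
scene cap_seat [(0.8, array([-0.0018,  0.0013,  0.1   ]))]
scene cap_grip [(0.69, array([0.0004, 0.0026, 0.1234]))]
```

View pics/scene12.png

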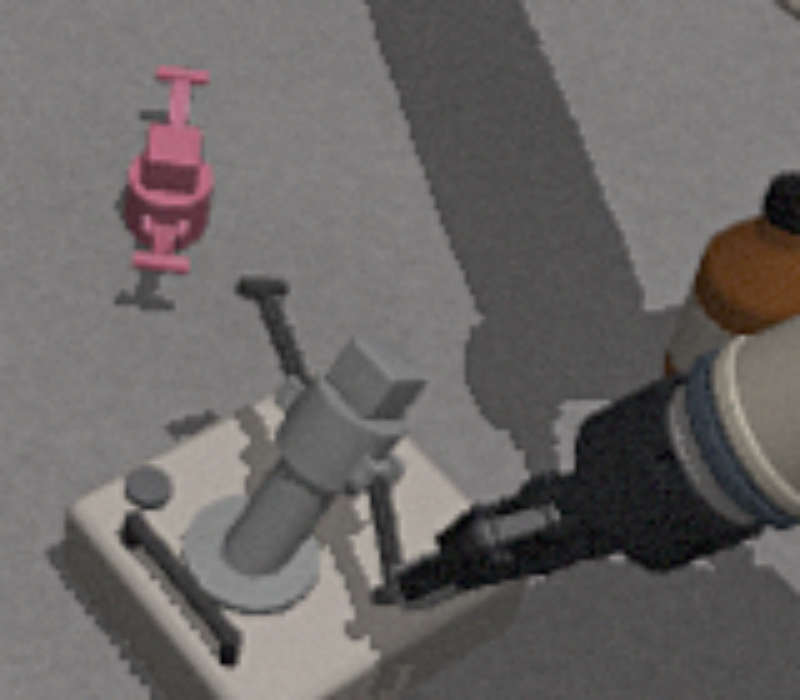

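Request:
move_arm:
  steps: [0,0,0,0.0055,-0.001,0.002,0,0,0,0,0.0055,0,0.002,0,0,0,0,0.0035,0,0.002,0,0,0,0,0,0,0,0]

```text
clock: 17.33
eef_pos: [0.6348, 0.2688, 0.087]
ee_rot: [-0.574, -0.558, -0.095, 0.592]
ft_force: [-0.6, 0.2, -0.3]
width: 0.0002
```

Request:
move_arm:
  steps: [0,0,0,0.002,0,0.001,0,0,0,0,0,0,0,0]

```text
clock: 17.5
eef_pos: [0.635, 0.2679, 0.0865]
ee_rot: [-0.574, -0.558, -0.095, 0.591]
ft_force: [1.5, 1.8, 1.2]
width: 0.0001
```

Request:
move_arm:
  steps: [0,0,0,0.0015,0,0.001,0,0,0,0,0,0,0,0]

```text
clock: 17.67
eef_pos: [0.6351, 0.267, 0.0857]
ee_rot: [-0.574, -0.559, -0.095, 0.591]
ft_force: [2.8, 4.1, -0.4]
width: 0.0
```

```bash
python3 - <<'E'
from h import *
st()
n='scene'
im,d=robot.get_image(n); save(n+'13',cv2.resize(im[220:360,330:490],None,fx=5,fy=5))
for k in ['lever_a_tip','cap_seat','cap_grip']:
        print(n,k,[(round(a['p'],2),adp(a['at']).round(4)) for a in robot.place_of(n,k)[:4] if a['at'][2]>.09])
E
```

```text
clock 17.6667 tip(adp) [0.002  0.0627 0.0418] toolx [-0.001 -0.421 -0.907] f(adp) [ 0.6  4.8 -0.9] w 0.0
scene lever_a_tip [(0.56, array([0.0054, 0.0618, 0.0378]))]
scene cap_seat [(0.9, array([-0.0018,  0.0004,  0.0997]))]
scene cap_grip [(0.62, array([-0.0041,  0.0036,  0.1234]))]
```

View pics/scene13.png

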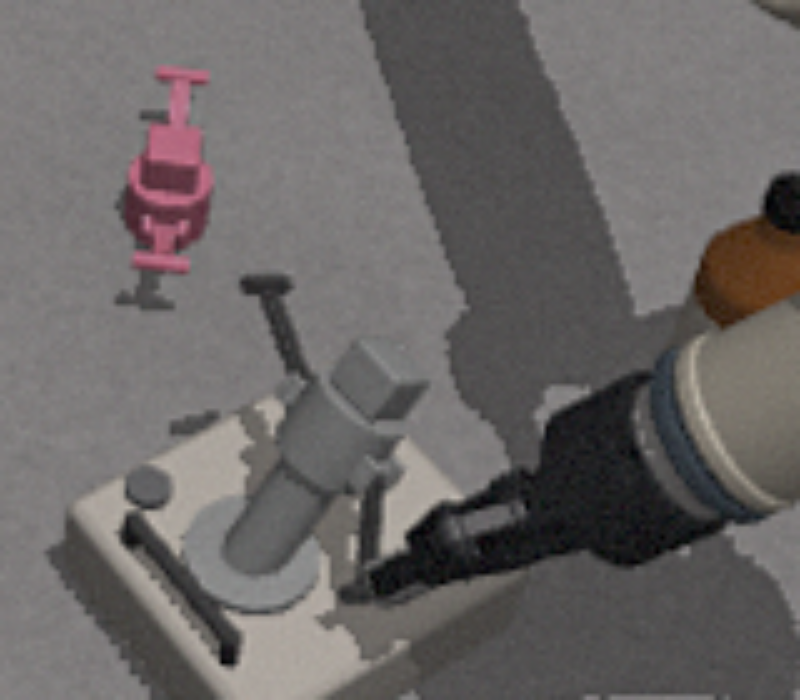

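The lever's bar is at (62, 38) mm in the adaptor's y–z plane, exactly its stop position. Force is building there and the cap is unmoved. Now over the cap to the other lever.

Request:
move_arm:
  steps: [0,0,0,-0.02,0,0,0,0,0,0,-0.03,0,0,0,0,0,0,-0.03,0,0,0,0,0,0,-0.03,0,0,0,0,0,0,-0.03,0,0,0,0,0.109,0,0,0,0,0,0,0.109,0,0,0,0,0,0,0.109,0,0,0,0,0,0,0.109,0,0,0,0,0,0,0,0,0,0,0,0]

```text
clock: 18.7
eef_pos: [0.593, 0.3425, 0.1922]
ee_rot: [0.54, 0.673, 0.217, -0.457]
ft_force: [-0.2, -1.0, -0.2]
width: 0.0
```

```bash
python3 - <<'E'
from h import *
st()
E
```

```text
clock 18.7 tip(adp) [0.0011 0.1052 0.1704] toolx [-0.002 -0.001 -1.   ] f(adp) [ 0.  -1.  -0.2] w 0.0
```

Request:
move_arm:
  steps: [0,0,0,-0.01,0,0.03,0,0,0,0,0,0,0.03,0,0,0,0,0,0,0.03,0,0,0,0,0,0,0.03,0,0,0,0,0,0,0.03,0,0,0,0,0,0,0.03,0,0,0,0,0,0,0.03,0,0,0,0,0,0,0,0]

```text
clock: 19.37
eef_pos: [0.5091, 0.15, 0.203]
ee_rot: [0.54, 0.673, 0.215, -0.458]
ft_force: [-0.4, 0.6, 0.6]
width: -0.0002
```

Request:
move_arm:
  steps: [0,0.109,0,0,0,0,0,0,0.109,0,0,0,0,0,0,0.109,0,0,0,0,0,0,0.109,0,0,0,0,0,0,0,0,0,0,0,0,0,0,0,0,0,0,0]

```text
clock: 19.87
eef_pos: [0.5107, 0.151, 0.2014]
ee_rot: [0.48, 0.756, 0.326, -0.303]
ft_force: [0.2, -0.2, 0.2]
width: -0.0004
```

```bash
python3 - <<'E'
from h import *
t=np.radians([25,10,-5,-20,-35,-50,-56]); c,s_=np.cos(np.radians(25)),np.sin(np.radians(25))
pts=[(27+58*np.cos(a)+5*s_,84+58*np.sin(a)+5*c) for a in t]; pts=[(pts[0][0]+6,pts[0][1]+14)]+pts
plan(pts,-1)
for n in ['side','scene','wrist']:
    im,d=robot.get_image(n); save(n+'14',im if n=='wrist' else (cv2.resize(im[130:230,250:370],None,fx=6,fy=6) if n=='side' else cv2.resize(im[220:360,330:490],None,fx=5,fy=5)))
    for k in ['lever_a_tip','cap_seat','cap_grip']:
        print(n,k,[(round(a['p'],2),adp(a['at']).round(4)) for a in robot.place_of(n,k)[:4] if np.linalg.norm(adp(a['at'])-[0,0,.08])<.12])
E
```

```text
clock 19.8667 tip(adp) [ 0.0031 -0.1145  0.1775] toolx [-0.     0.416 -0.909] f(adp) [ 0.3 -0.1  0. ] w -0.0004
[ 0.         -0.08767894  0.1270434 ] shift [ 0.0571 -0.0031 -0.0033]
[ 0.         -0.08167894  0.1130434 ] shift [0.0152 0.     0.0004]
[ 0.         -0.08623194  0.09860313] shift [0.0112 0.0001 0.0102]
[ 0.         -0.08689238  0.08347651] shift [0.0135 0.     0.0069]
[ 0.         -0.08361526  0.06869437] shift [0.0148 0.     0.0032]
[ 0.         -0.07662391  0.05526411] shift [ 0.0151  0.     -0.0008]
[ 0.         -0.06639477  0.04410096] shift [ 0.0144 -0.     -0.0047]
[ 0.         -0.06154628  0.04044736] shift [ 0.0053 -0.     -0.0029]
side lever_a_tip []
side cap_seat [(0.94, array([ 0.0013, -0.0057,  0.1042])), (0.31, array([ 0.0028,  0.0021, -0.001 ]))]
side cap_grip [(0.73, array([-0.0026, -0.0009,  0.1227]))]
scene lever_a_tip [(0.66, array([0.0039, 0.0644, 0.0358]))]
scene cap_seat [(0.57, array([-0.0048,  0.0033,  0.0974]))]
scene cap_grip [(0.92, array([9.000e-04, 1.000e-04, 1.233e-01]))]
wrist lever_a_tip []
wrist cap_seat [(0.82, array([-0.003 , -0.0036,  0.1015]))]
wrist cap_grip [(0.6, array([0.0026, 0.0043, 0.124 ]))]
```

View pics/side14.png

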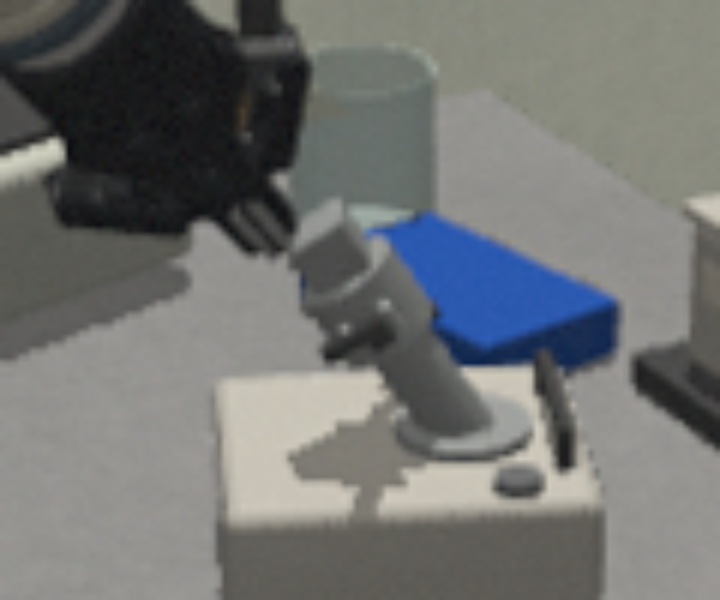

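View pics/scene14.png

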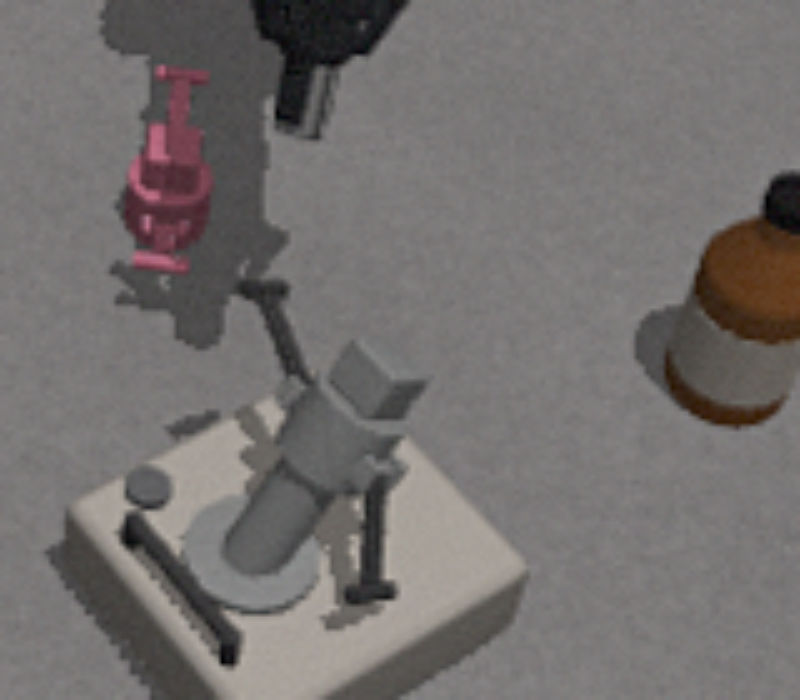

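View pics/wrist14.png

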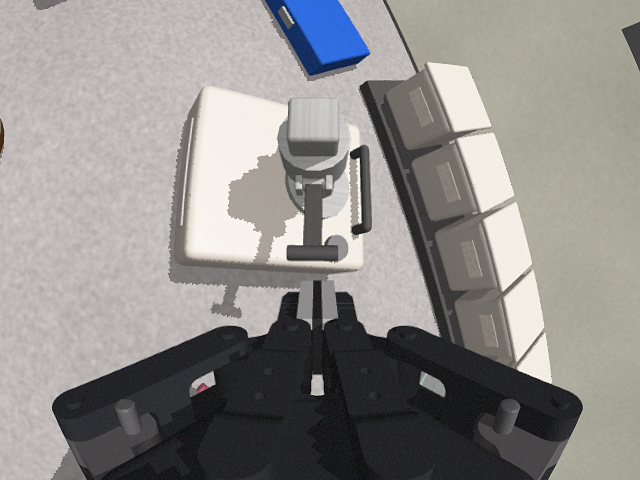

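The +y lever stays down and the cap is home. The −y lever is open, its bar at (312,252) in the wrist view just ahead of the fingers. Same push, mirrored.

Request:
move_arm:
  steps: [0,0,0,0.02,-0.003,-0.003,0,0,0,0,0.02,0,0,0,0,0,0,0.017,0,0,0,0,0,0,0.008,0,0,0,0,0,0,0.007,0,0,0,0,0,0,0.006,0,0.005,0,0,0,0,0.005,0,0.005,0,0,0,0,0,0,0,0]

```text
clock: 21.13
eef_pos: [0.5573, 0.1651, 0.1329]
ee_rot: [0.481, 0.756, 0.328, -0.301]
ft_force: [0.5, 0.1, -0.7]
width: 0.0001
```

```bash
python3 - <<'E'
from h import *
plan([(86.9,83.5),(83.6,68.7),(76.6,55.3)],-1)
n='wrist'; im,d=robot.get_image(n); save(n+'15',im)
n='scene'; im,d=robot.get_image(n); save(n+'15',cv2.resize(im[220:360,330:490],None,fx=5,fy=5))
E
```

```text
clock 21.1333 tip(adp) [-0.0012 -0.0838  0.0994] toolx [-0.002  0.421 -0.907] f(adp) [-0.   0.3 -0.8] w 0.0001
[ 0.     -0.0869  0.0835] shift [0.0131 0.0012 0.0095]
[ 0.     -0.0836  0.0687] shift [0.0148 0.     0.0032]
[ 0.     -0.0766  0.0553] shift [ 0.0151  0.     -0.0007]
```

View pics/wrist15.png

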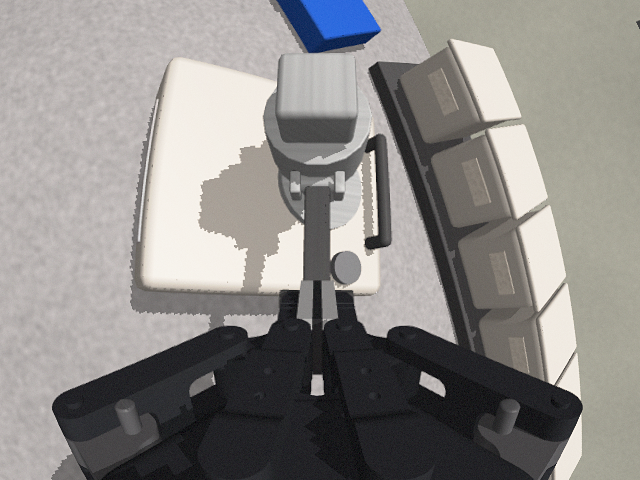

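View pics/scene15.png

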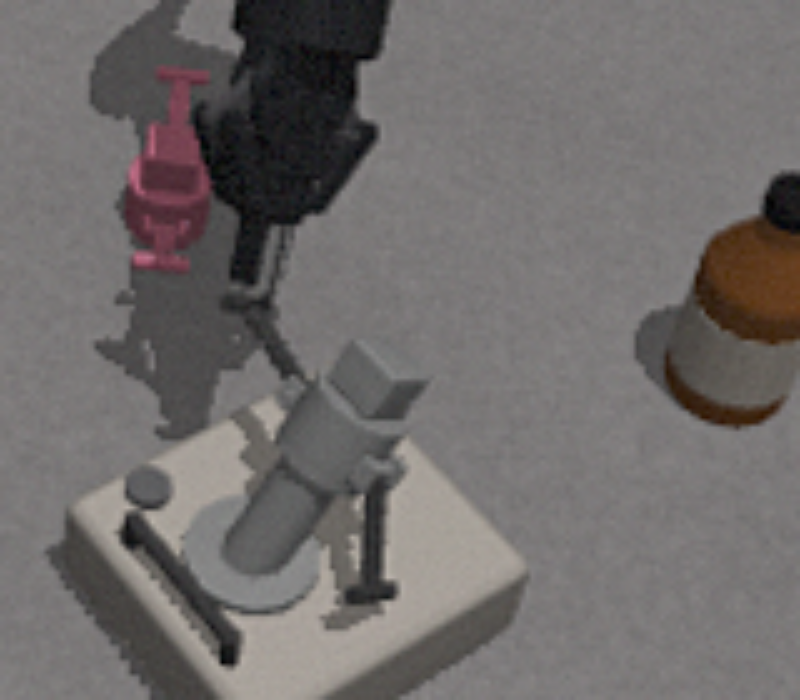

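The fingertip is on the −y lever's bar, and the bar has started to move down. Continuing along the arc.

Request:
move_arm:
  steps: [0,0,0,0.0065,0.001,0.005,0,0,0,0,0.0065,0,0.005,0,0,0,0,0.0075,0,0.0015,0,0,0,0,0.0075,0,0.0015,0,0,0,0,0.0075,0,0,0,0,0,0,0.0075,0,0,0,0,0,0,0,0,0,0]

```text
clock: 21.82
eef_pos: [0.5821, 0.1628, 0.0944]
ee_rot: [0.48, 0.755, 0.329, -0.301]
ft_force: [-0.8, -0.5, -0.1]
width: 0.0001
```

```bash
python3 - <<'E'
from h import *
plan([(66.4,44.1),(61.5,40.4)],-1)
n='wrist'; im,d=robot.get_image(n); save(n+'16',im)
n='side'; im,d=robot.get_image(n); save(n+'16',cv2.resize(im[130:230,250:370],None,fx=6,fy=6))
E
```

```text
clock 21.8167 tip(adp) [-0.0013 -0.0765  0.054 ] toolx [-0.004  0.421 -0.907] f(adp) [-0.5 -0.7  0.2] w 0.0001
[ 0.     -0.0664  0.0441] shift [ 0.0133  0.0014 -0.005 ]
[ 0.     -0.0615  0.0404] shift [ 0.0054  0.     -0.0029]
```

View pics/side16.png

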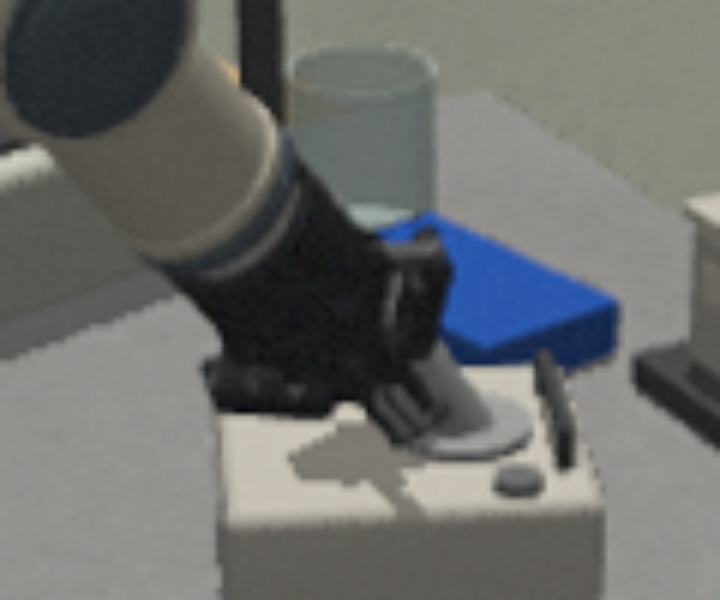

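Request:
move_arm:
  steps: [0,0,0,0.0065,0.001,-0.0025,0,0,0,0,0.0065,0,-0.0025,0,0,0,0,0.0035,0,-0.002,0,0,0,0,0,0,0,0]

```text
clock: 22.25
eef_pos: [0.5943, 0.1727, 0.0867]
ee_rot: [0.481, 0.756, 0.329, -0.3]
ft_force: [0.2, -1.7, 1.4]
width: -0.0006
```

Request:
move_arm:
  steps: [0,0,0,0.002,0,-0.001,0,0,0,0,0,0,0,0]

```text
clock: 22.42
eef_pos: [0.5955, 0.1734, 0.086]
ee_rot: [0.481, 0.756, 0.328, -0.3]
ft_force: [-1.7, -3.9, 2.7]
width: -0.0001
```

```bash
python3 - <<'E'
from h import *
st()
E
```

```text
clock 22.4167 tip(adp) [ 0.0013 -0.0617  0.0426] toolx [-0.001  0.421 -0.907] f(adp) [ 1.4 -4.2  2.3] w -0.0001
```

Force is rising at the stop position. One small extra press, then retreat and check.

Request:
move_arm:
  steps: [0,0,0,0.0015,0,-0.0005,0,0,0,0,0,0,0,0,0,0,0,-0.02,0,0,0,0,0,0,-0.03,0,0,0,0,0,0,-0.03,0,0,0,0,0,0,-0.03,0,0,0,0,0,0,-0.03,0,0.02,0,0,0,0,-0.02,0,0.03,0,0,0,0,0,0,0.03,0,0,0,0,0,0,0,0]

```text
clock: 23.25
eef_pos: [0.5028, 0.0628, 0.1792]
ee_rot: [0.479, 0.754, 0.33, -0.306]
ft_force: [-0.0, 0.4, -1.1]
width: 0.0002
```

```bash
python3 - <<'E'
from h import *
st()
for n in ['side','scene','wrist']:
    im,d=robot.get_image(n); save(n+'17',im if n=='wrist' else (cv2.resize(im[130:230,250:370],None,fx=6,fy=6) if n=='side' else cv2.resize(im[220:360,330:490],None,fx=5,fy=5)))
    if n!='wrist': save(n+'17f',im)
    for k in ['lever_a_tip','lever_b_tip','cap_seat','cap_grip']:
        print(n,k,[(round(a['p'],2),adp(a['at']).round(4)) for a in robot.place_of(n,k)[:5] if np.linalg.norm(adp(a['at'])-[0,0,.08])<.12])
    c=cloud(n,d) if n!='wrist' else None
    if c is not None:
        for sgn in (1,-1):
            q=adp(c[d>0]); b=q[(q[:,1]*sgn>.045)&(q[:,1]*sgn<.1)&(abs(q[:,0])<.02)&(q[:,2]>.025)&(q[:,2]<.13)]; print(n,'bar',sgn,len(b),b.mean(0).round(4) if len(b) else '')
E
```

```text
clock 23.25 tip(adp) [ 0.0139 -0.199   0.1448] toolx [-0.011  0.415 -0.91 ] f(adp) [-0.7  0.4 -0.8] w 0.0002
side lever_a_tip []
side lever_b_tip [(0.67, array([-0.0009, -0.0615,  0.0369])), (0.25, array([-0.0036,  0.0012,  0.1205]))]
side cap_seat [(0.78, array([ 0.0011, -0.0019,  0.103 ]))]
side cap_grip [(0.59, array([-0.0056,  0.0009,  0.1207]))]
side bar 1 2 [0.0151 0.0607 0.0388]
side bar -1 79 [ 0.0005 -0.0587  0.046 ]
scene lever_a_tip [(0.44, array([0.0067, 0.0641, 0.0396]))]
scene lever_b_tip [(0.49, array([-0.0003, -0.0613,  0.0383]))]
scene cap_seat [(0.61, array([-0.0024,  0.0045,  0.0991]))]
scene cap_grip [(0.89, array([-0.0028,  0.0009,  0.123 ]))]
scene bar 1 96 [0.0012 0.0584 0.0491]
scene bar -1 46 [ 0.0045 -0.0571  0.0453]
wrist lever_a_tip []
wrist lever_b_tip [(0.85, array([ 0.0018, -0.0637,  0.0353]))]
wrist cap_seat [(0.57, array([-0.    , -0.0019,  0.1017]))]
wrist cap_grip []
```

View pics/side17.png

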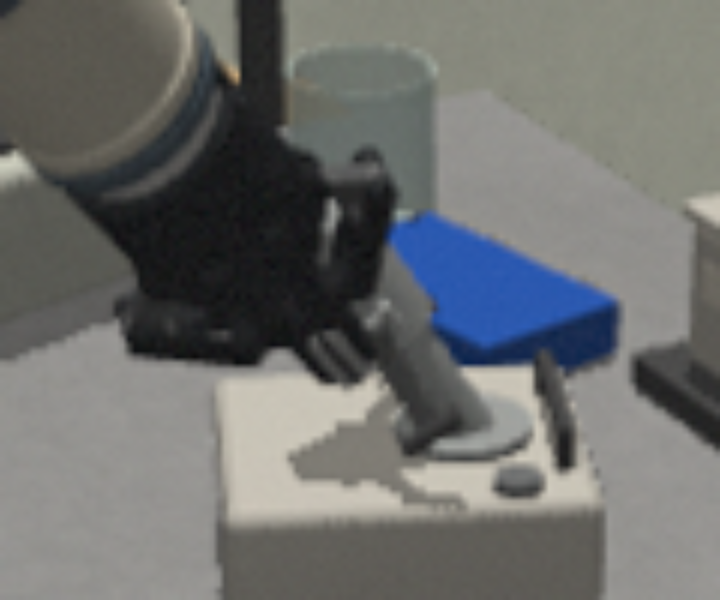

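View pics/scene17.png

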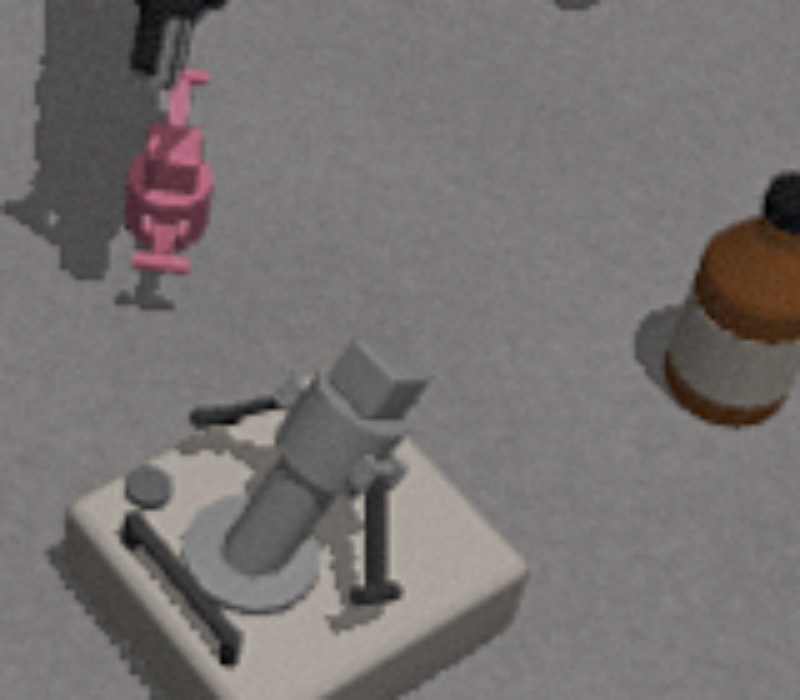

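View pics/scene17f.png

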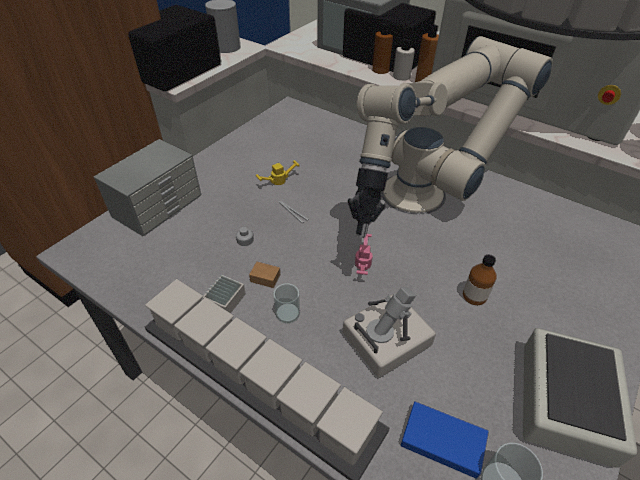

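Both levers are at their stops (bars at y = ±62, z ≈ 37 mm), the cap is home, and the gripper is clear. Nothing else has moved. Handing in.

```bash
python3 - <<'E'
from h import *
st(); print(robot.hand_in())
E
```

```text
clock 24.0 tip(adp) [ 0.0132 -0.1944  0.1474] toolx [-0.012  0.42  -0.908] f(adp) [-0.  -0.2  0.1] w -0.0001
the job is handed in; nothing more can be done
None
```

I gripped the grey steel cap by its boss and pushed it fully home on the neck with both levers open. I then let go, swung the +y lever and then the −y lever down to their stops with shut fingers, and handed in at 24 s.

**Last checks:**
- **Cap:** the networks put the cap seat at 99–103 mm along the neck, where fully home is 101 mm. In sideways position they scattered by up to about 5 mm, which is about their stated accuracy.
- **Levers:** both lever bars read about ±62 mm across and 35–40 mm along the neck, which is the stop position.
- **Gripper and bench:** the gripper was clear with no force on it. The bystanders looked unmoved in the final picture.

**Problems on the way:**
- **First grasp closed above the boss.** The pictures showed the real fingertips about 27 mm short of the reported TCP. I corrected for that from then on.
- **One move call was refused** because I gave it the wrong row count. It moved nothing.

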